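Prop up the test terminal beside the jig

ROBOT

A 6-joint arm with a two-finger parallel gripper is mounted at the origin on a cart in front of the work surface, level with it; the furniture and walls round the work are solid. World frame = base frame: x ahead of the robot, y to its left, z up, the work surface at z = 0. Lengths are in mm, angles in rad, forces in N, time in s.
With the tool pointing down it reaches from about 275 to 750 mm from the base axis. Payload 10.2 kg.
Tool frame: the origin (TCP) lies midway between the tips of the shut fingers; the grasp point (between the pads) lies pinch_z behind it (pinch_z is the distance from the TCP to the grasp point, in mm); z points along the fingers, y is the direction in which the jaws open and shut (so a half turn about z gives the same grasp; the last joint's range is limited). The gripper opens to 88 mm and grips with 3 to 60 N. Pads are 18 mm wide; open, the fingers measure 123 mm over their backs; the gripper's body (75 mm by 187 mm) begins 45 mm behind the grasp point.
Start: joints at [1.086, 0.313, 1.498, -0, 1.331, -0.223], TCP at [135.893, 507.114, 238.72] pointing down, gripper open.
Joint ranges: [-2.94, 2.94], [-0.97, 2.17], [0.19, 2.56], [-1.23, 4.37], [0.02, 3.11], [-2.88, 2.88]. Speed limits (rad/s): [2.39, 2.39, 3.01, 3.14, 3.14, 3.14].

INTERFACE

Orientations are given as a rotation vector (axis times angle).
In Python, from cell import * gives the robot as it stands.
- The arm moves only by the tool carry_out, never from a script. Its arguments are lists of equal length, an entry for each row: "hand": the opening, from -1 (shut) to 1 (fully open); "slide": the shift along the tool's x, y, z in cm, a list of three; "roll": the turn about the tool's z in rad. In form: {"hand": [hand, ...], "slide": [[dx, dy, dz], ...], "roll": [roll, ...]}. A call has 1 to 12 rows; each row is the pose to reach, as a shift and turn from the pose measured when the call began, along the tool's axes at that moment; what a row does not reach only later rows make up. A row lasts 1/8 s, in which the tool goes at most 62.5 mm and 10.7 degrees, less where a joint would pass 70% of its speed; a pose out of reach is approached as far as the arm can. A call with a gripper value outside its range is refused whole. The fingers move at their own pace and stop on an object; the grip force is fixed at half the most. Time passes only in rows, so rows that repeat a pose let the fingers close. It gives the time, the measured TCP pose, the force and the opening at its end, in the units of the state.
- get_state(): the state, without advancing time (a new reading comes with each control period).
- snapshot(name): name is "scene" or "top" or "wrist"; returns a dict with "img" (400x640x3 uint8, red, green, blue), "camera_matrix" (3x3 intrinsics, pixels), "T" (4x4, takes a point from camera to world coordinates). Camera axes: x right, y up, looking along -z (the intrinsics and any distortion apply to the point x, -y, -z); pixel columns grow to the right and rows downward; lengths in mm; the calibration is good to about 2 mm. A picture is of the moment at which its call begins. There is no depth.
- job_done(): hands the job in, once; it reports no verdict.
The state is a dict: "time_s": time; "joints": joint angles; "dq": joint speeds; "joint_torque": joint torques, N m; "tcp_pos": TCP position; "tool_rot": TCP orientation; "contact_force": force on the tool from outside, world axes, zero at the start; "moment": the same for the moment, N m; "finger_gap": finger opening in mm.
Only numpy, scipy, OpenCV 4.12 (cv2) and the standard library are available. Lean on these libraries where they do the work, as an engineer would, in place of code of your own. Each camera call takes 0.05 s, during which the arm holds its last target.

TASK

The hand-held test terminal stands in its charging dock with the wire prop leg on its back hanging ajar. While the dock still steadies it, swing the leg out until it is hard up against its stop - feel for the stop and do not force the leg - then lift the terminal out and stand it on the grey rubber mat, leaning back on its leg, centred and square on the mat with the screen towards the robot. Put it down gently and leave the pen and the roll of black tape alone.

Things in the scene. Friction and masses are not known exactly. Their poses are not given: they have to be found in the camera images.
- terminal: test terminal, black slab with orange corners, 18 mm thick (x), 150 wide (y), 125 high (z), about 0.6 kg. Origin at the slab's centre; -x screen, +x back with the leg, +z upper edge. Starts upright in the dock, underside 14 mm above the worktop, 1 mm play each side, lowest 32 mm in the slot. Mid upper edge is free to grip across 18 mm; between the leg's arms the back is bare 40 mm down
- leg: prop leg, a U of 7 mm steel bar: two arms 110 mm apart, open between them, cross bar 100 mm from the hinge along -z. Origin mid hinge line (x = 17, z = +45.5 mm in the terminal's frame, along its y). Swings out and up until its arms meet two stop pins on a brass bracket set anywhere from 37 to 54 degrees (not told); starts 19 to 27 out. Hinge friction under 2 N at the bar, stays where left
- leg_foot (a point): middle of the leg's cross bar, on its axis, 100 mm from the hinge line; there it carries a dark foot roller 12 mm in diameter and 84 mm long that turns freely on the bar. The leg swings lightly up to the stop, then the resistance climbs by 1 to 2 N a millimetre; 3 to 5 N along the swing is firmly home, over 12 N would bend the stop pins
- stance (a point): a point fixed in the terminal, about the middle of the footprint when it stands propped (between its back lower edge and the leg's foot): 42.5 mm out along the terminal's x, 50.5 mm below its origin along its z
- dock: grey charging dock, fixed, 186 mm long (its y) and 68 mm deep (its x). Origin under the middle of its slot on the worktop; axes as the terminal's when docked. The slot's floor is 14 mm up, its lips end 46 mm up; its base ends 22 mm behind its origin, so the leg swings over open worktop
- mat: grey rubber mat, fixed, 150 mm (its x) by 180 mm (its y), 3 mm thick, origin at the centre of its underside; its +x points away from the robot. The propped terminal leans back 17 to 26 degrees, as its stop is set, its x towards the mat's +x
- pen_1: blue and white pen lying on the worktop, bystander, about 135 mm long; origin at its middle, on the worktop
- tape_1: small roll of black tape lying flat, bystander, 62 mm across and 19 mm high; origin at its middle, on the worktop

How it is judged (in metres and radians):
On the way, in this order (a step that is already met when the one before it is completed fails the run):
1. the leg bears on its stop pins with at least 8 N (some 2.5 N along its swing at the bar) while the terminal still stands in the dock (contact force between leg and terminal above 8 N and distance between terminal and dock below 0.084 m and angle between terminal's own z axis and vertical below 0.15 rad), for 0.2 s.
2. the terminal is lifted clear of the dock (height (world z) of terminal above 0.112 m), for 0.1 s.
At the end, for the whole second after the job is handed in: terminal at rest on the mat, propped on its lower edge and its swung-out leg (foot over 72 mm out from the slab's centre), leaning back 15.5 to 28 degrees, middle of its footprint within 30 mm front to back and 20 mm sideways of the mat centre, square within 11 degrees, screen towards the robot (x of leg_foot in the frame of terminal above 0.072 m and angle between terminal's own z axis and vertical between 0.27 and 0.49 rad and height (world z) of terminal between 0.052 and 0.072 m and height (world z) of leg_foot below 0.016 m and x of stance in the frame of mat between -0.03 and 0.03 m and y of stance in the frame of mat between -0.02 and 0.02 m and angle between the y axis of terminal and the y axis of mat, either way round below 0.2 rad and x of leg_foot in the frame of mat above 0 m and linear speed of terminal below 0.02 m/s); the robot touches nothing.
It fails at once if the leg is pushed with more than 12 N (contact force between the fingers and leg above 12 N).
It fails at once if the terminal or its leg is put down on the mat with more than 25 N (contact force between any of terminal, leg and mat above 25 N).
It fails at once if the pen or the tape is moved by more than 15 mm (distance of any of pen_1, tape_1 from where it was at the start of the episode above 0.015 m).
It also fails if it takes over 72 s, if anything falls off the work surface, if the arm or the gripper's body presses on something with over 40 N, if the wrist force passes 120 N, or if a joint passes its speed limit or range.

## Working session

There is one attempt and no reset: what is moved stays moved. The work goes in short steps, Python scripts to look and compute and a tool call to move; the robot and the scene stay as the last step left them, time stands still between calls to the robot, and variables do not carry over. Pictures are saved under pics/ and viewed, and the job is handed in when it is done.

Besides the shell and the picture viewer there is one more tool, called after "Call:" by a JSON object that holds its "fn" and its "kwargs". carry_out: Moves the arm, as the interface text tells. Its arguments: {"type":"object","properties":{"hand":{"type":"array","items":{"type":"number"}},"slide":{"type":"array","items":{"type":"array","items":{"type":"number"}}},"roll":{"type":"array","items":{"type":"number"}}},"required":["hand","slide","roll"]}

```bash
ls; mkdir -p pics; python3 - <<'E'
from cell import *
import cv2
s=get_state()
for k,v in s.items(): print(k,v)
try: print(pinch_z)
except Exception as e: print(e)
for n in ("scene","top","wrist"):
    d=snapshot(n); cv2.imwrite(f"pics/{n}0.png",d["img"][:,:,::-1]); print(n,d["camera_matrix"],d["T"].round(3) if hasattr(d["T"],'round') else d["T"], d.keys())
E
```

```text
pics
time_s 0.0
joints [ 1.08557923e+00  3.13464878e-01  1.49846314e+00  4.23446660e-05
  1.33100604e+00 -2.23409897e-01]
dq [ 0.00034301 -0.00152471 -0.00038733  0.00121153 -0.00144254 -0.0006836 ]
joint_torque [ 9.31753639e-04 -4.02203822e+01 -2.52278459e+01  6.94780145e-02
  3.51183407e-02 -1.12794100e-04]
tcp_pos [135.76821793 506.87604065 238.14365165]
tool_rot [-4.10022133e-01 -3.11421196e+00  1.95347582e-03]
contact_force [-0.06101633 -0.13536171 -0.37694199]
moment [ 0.00233696 -0.00712709 -0.00826025]
finger_gap 87.63943401520203
18.700000000000003
scene [[389.08100819   0.         316.79426536]
 [  0.         389.08100819 194.82256248]
 [  0.           0.           1.        ]] [[ 8.05000e-01  3.04000e-01 -5.10000e-01  7.57680e+01]
 [-5.94000e-01  4.26000e-01 -6.83000e-01 -8.88086e+02]
 [ 1.00000e-02  8.52000e-01  5.23000e-01  6.17475e+02]
 [ 0.00000e+00  0.00000e+00  0.00000e+00  1.00000e+00]] dict_keys(['img', 'camera_matrix', 'T'])
top [[428.7695367    0.         322.31303409]
 [  0.         428.7695367  204.08769301]
 [  0.           0.           1.        ]] [[-2.600000e-02  9.840000e-01 -1.770000e-01  3.692350e+02]
 [-1.000000e+00 -2.600000e-02  1.000000e-03 -2.298010e+02]
 [-4.000000e-03  1.770000e-01  9.840000e-01  1.073803e+03]
 [ 0.000000e+00  0.000000e+00  0.000000e+00  1.000000e+00]] dict_keys(['img', 'camera_matrix', 'T'])
wrist [[280.52309142   0.         318.80297219]
 [  0.         280.52309142 200.45621856]
 [  0.           0.           1.        ]] [[ 2.58000e-01 -9.31000e-01 -2.60000e-01  6.85010e+01]
 [ 9.66000e-01  2.48000e-01  7.10000e-02  5.26204e+02]
 [-2.00000e-03 -2.70000e-01  9.63000e-01  3.84172e+02]
 [ 0.00000e+00  0.00000e+00  0.00000e+00  1.00000e+00]] dict_keys(['img', 'camera_matrix', 'T'])
```

View pics/scene0.png

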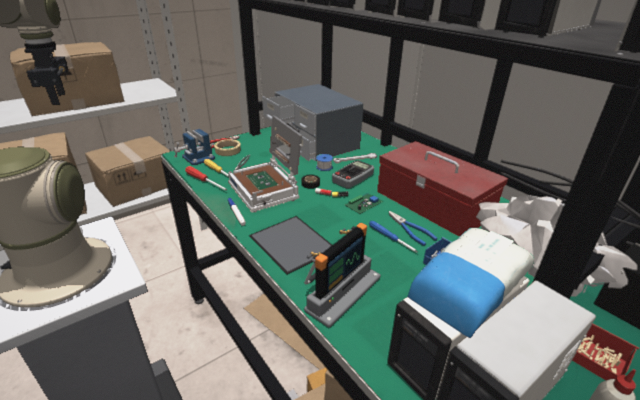

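View pics/top0.png

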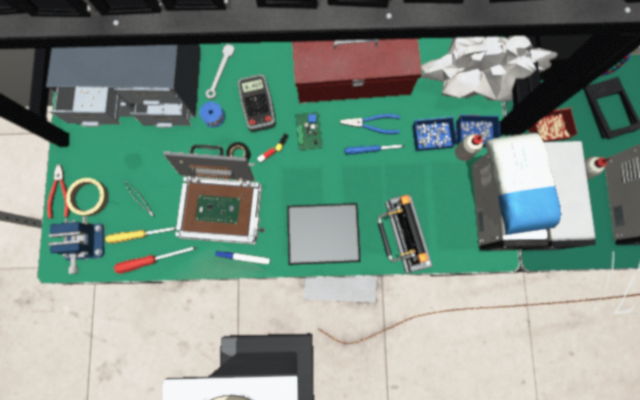

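View pics/wrist0.png

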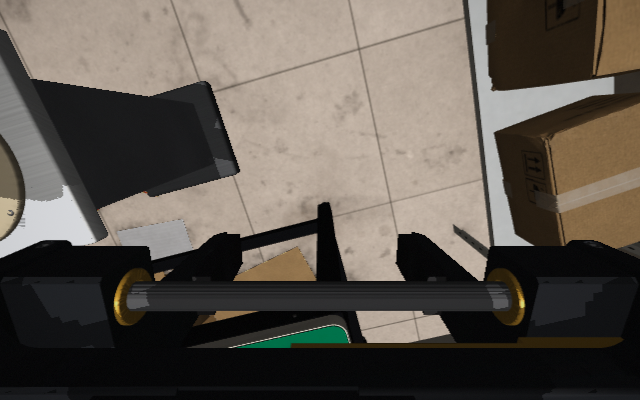

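```bash
python3 - <<'E'
import cv2
a=cv2.imread("pics/top0.png")[180:285,270:445]; cv2.imwrite("pics/topc.png",cv2.resize(a,None,fx=4.5,fy=4.5,interpolation=cv2.INTER_CUBIC))
a=cv2.imread("pics/scene0.png")[205:335,240:400]; cv2.imwrite("pics/scenec.png",cv2.resize(a,None,fx=4.5,fy=4.5,interpolation=cv2.INTER_CUBIC))
E
```

```text
(no output)
```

View pics/topc.png

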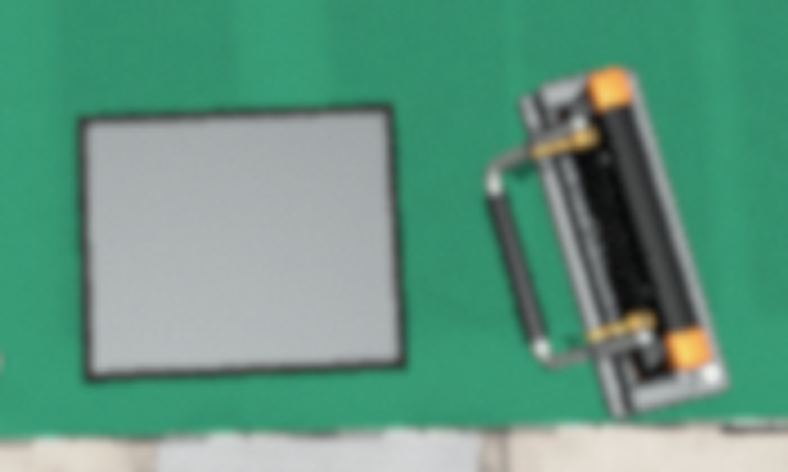

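View pics/scenec.png

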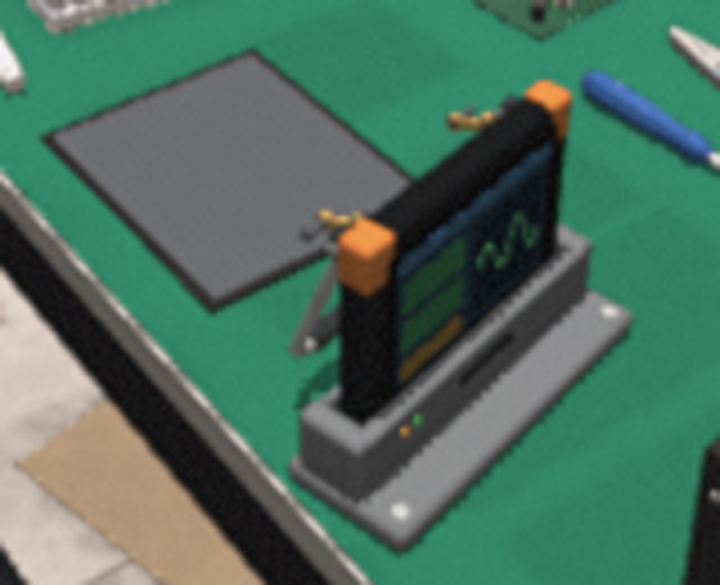

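```bash
cat > h.py <<'E'
from cell import *
import numpy as np, cv2
from scipy.spatial.transform import Rotation as R
def ray(d,u,v):
    K=d["camera_matrix"];T=d["T"]
    p=np.linalg.inv(K)@np.array([u,v,1.]); return T[:3,3], T[:3,:3]@np.array([p[0],-p[1],-p[2]])
def onz(d,u,v,z):
    o,r=ray(d,u,v); return o+r*(z-o[2])/r[2]
def proj(d,P):
    T=d["T"];c=T[:3,:3].T@(np.asarray(P,float)-T[:3,3]); q=d["camera_matrix"]@np.array([c[0],-c[1],-c[2]]); return q[:2]/q[2]
def tri(d1,p1,d2,p2):
    o1,r1=ray(d1,*p1);o2,r2=ray(d2,*p2)
    s=np.linalg.lstsq(np.c_[r1,-r2],o2-o1,rcond=None)[0]
    a=o1+r1*s[0];b=o2+r2*s[1]; return (a+b)/2,np.linalg.norm(a-b)
E
python3 - <<'E'
from h import *
np.set_printoptions(precision=1,suppress=True)
d=snapshot("top"); im=d["img"]; hsv=cv2.cvtColor(im,cv2.COLOR_RGB2HSV)
m=((hsv[...,1]<110)&(hsv[...,2]<230)).astype(np.uint8)
m[:, :280]=0;m[:,372:]=0;m[:190]=0;m[270:]=0
cs,_=cv2.findContours(m,0,2); c=max(cs,key=cv2.contourArea); r=cv2.minAreaRect(c); print(r)
b=cv2.boxPoints(r)
P=np.array([onz(d,u,v,3) for u,v in b]); print(P, P.mean(0), np.linalg.norm(P[1]-P[0]),np.linalg.norm(P[2]-P[1]))
o=((hsv[...,0]>8)&(hsv[...,0]<22)&(hsv[...,1]>150)&(hsv[...,2]>200)).astype(np.uint8); o[:190]=0;o[275:]=0;o[:,:390]=0;o[:,440:]=0
n,l,st,ce=cv2.connectedComponentsWithStats(o); print(st,ce)
for k in range(1,n):
    print(onz(d,*ce[k],139))
    
s=snapshot("scene");hs=cv2.cvtColor(s["img"],cv2.COLOR_RGB2HSV)
o=((hs[...,0]>8)&(hs[...,0]<22)&(hs[...,1]>150)&(hs[...,2]>200)).astype(np.uint8); o[:215]=0;o[280:]=0;o[:,:300]=0;o[:,380:]=0
n,l,st,ce=cv2.connectedComponentsWithStats(o); print(st,ce)
E
```

```text
((322.89697265625, 233.42410278320312), (58.713050842285156, 71.2230453491211), 87.70938873291016)
[[ 561.  -139.     3. ]
 [ 563.5 -319.7    3. ]
 [ 415.7 -319.5    3. ]
 [ 413.3 -143.2    3. ]] [ 488.3 -230.3    3. ] 180.736841062764 147.80354696466716
[[     0      0    640    400 255939]
 [   402    196      7      7     34]
 [   419    255      3      6     10]
 [   422    254      5      6     17]] [[319.5 199.5]
 [405.  198.9]
 [419.8 257.3]
 [424.  256.2]]
[ 544.4 -414.4  139. ]
[ 415.  -438.6  139. ]
[ 417.1 -447.9  139. ]
[[     0      0    640    400 255917]
 [   358    223      8      6     30]
 [   316    254     11      8     53]] [[319.5 199.5]
 [361.7 225.5]
 [320.9 257.3]]
```

```bash
python3 - <<'E'
from h import *
np.set_printoptions(precision=1,suppress=True)
d=snapshot("top")
def c(u,v): return 270+u/4.5,180+v/4.5
for n,p,z in [("FR",(632,70),139),("FL",(590,78),139),("NR",(708,358),139),("NL",(668,368),139),("roll far",(497,192),30),("roll near",(541,350),30),("roll mid",(518,272),30),("brkF",(535,152),118),("brkF in",(597,137),118),("brkN",(590,333),118),("dockL",(525,100),46),("dockNL",(618,412),30),("dock NR",(725,385),10)]:
    print(n,onz(d,*c(*p),z))
s=snapshot("scene")["img"][:,:,::-1]
cv2.imwrite("pics/g.png",cv2.resize(s[0:120,0:110],None,fx=5,fy=5,interpolation=cv2.INTER_CUBIC))
E
```

```text
FR [ 551.7 -426.9  139. ]
FL [ 548.2 -406.   139. ]
NR [ 409.7 -454.6  139. ]
NL [ 405.5 -435.1  139. ]
roll far [ 507.2 -372.1   30. ]
roll near [ 421.1 -391.5   30. ]
roll mid [ 463.3 -381.3   30. ]
brkF [ 515.3 -380.2  118. ]
brkF in [ 522.  -411.6  118. ]
brkN [ 424.4 -402.4  118. ]
dockL [ 554.9 -387.6   46. ]
dockNL [ 387.1 -430.8   30. ]
dock NR [ 400.5 -493.8   10. ]
```

View pics/g.png

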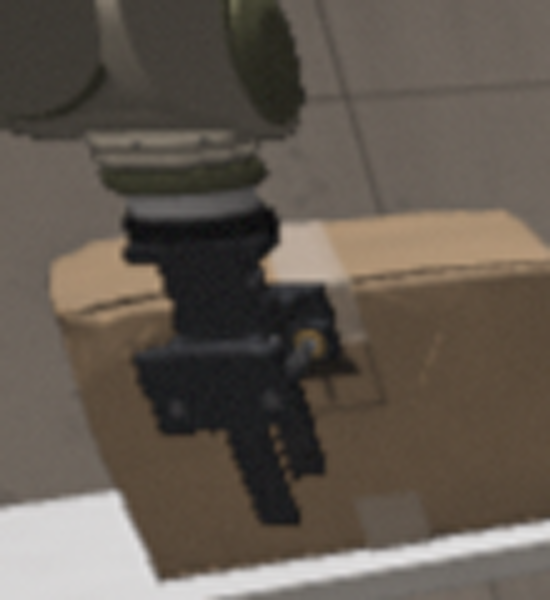

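```bash
cat >> h.py <<'E'
def yawy():
    Rm=R.from_rotvec(get_state()["tool_rot"]).as_matrix(); return np.degrees(np.arctan2(Rm[1,1],Rm[0,1])),Rm
def go(pos,yaw=None):
    "print slide (cm) and roll for target TCP pos (mm), tool-y yaw deg"
    s=get_state();y0,Rm=yawy()
    d=Rm.T@(np.asarray(pos,float)-s["tcp_pos"])/10
    r=0 if yaw is None else -np.radians((yaw-y0+180)%360-180)
    print("slide",d.round(3),"roll",round(r,4),"| now",s["tcp_pos"].round(2),"yaw",round(y0,2),"tilt",round(np.degrees(np.arccos(-Rm[2,2])),2),"t",round(s["time_s"],2),"F",np.round(s["contact_force"],2),"gap",round(s["finger_gap"],2),"j",np.round(s["joints"],2))
E
python3 - <<'E'
from h import *
go([400,0,260],88); go([440,-330,270],102); go([478,-431,270],102)
E
```

```text
slide [-38.636 -42.146  -2.132] roll -0.2268 | now [135.86 507.08 238.59] yaw 75.0 tilt 0.02 t 0.35 F [-0.14 -1.03  0.13] gap 87.96 j [ 1.09  0.31  1.5   0.    1.33 -0.22]
slide [-51.039 -72.987  -3.124] roll -0.4712 | now [135.86 507.08 238.59] yaw 75.0 tilt 0.02 t 0.35 F [-0.14 -1.03  0.13] gap 87.96 j [ 1.09  0.31  1.5   0.    1.33 -0.22]
slide [-57.323 -81.76   -3.123] roll -0.4712 | now [135.86 507.08 238.59] yaw 75.0 tilt 0.02 t 0.35 F [-0.14 -1.03  0.13] gap 87.96 j [ 1.09  0.31  1.5   0.    1.33 -0.22]
```

Call:
{"fn": "carry_out", "kwargs": {"hand": [1,1,1,1,1,1,1,1,1,1,1,1], "slide": [[-5,-5,-2],[-10,-10,-3],[-15,-15,-3],[-20,-20,-3],[-25,-25,-3],[-29,-30,-3],[-33,-36,-3],[-37,-42,-3],[-40,-48,-3],[-42.5,-54,-3],[-45,-60,-3],[-47,-66,-3]], "roll": [0,-0.05,-0.1,-0.15,-0.2,-0.25,-0.3,-0.35,-0.4,-0.43,-0.45,-0.47]}}

```text
time_s: 1.85
tcp_pos: [410.2, -180.9, 268.8]
tool_rot: [-0.327, 3.124, -0.001]
contact_force: [0.5, 1.0, 0.5]
finger_gap: 88.3
```

```bash
python3 - <<'E'
from h import *
go([470,-425,270],102)
E
```

```text
slide [ -0.8   -25.118  -0.105] roll -0.0009 | now [ 410.19 -180.92  268.84] yaw 101.95 tilt 0.03 t 1.85 F [0.55 0.98 0.46] gap 88.3 j [-0.68  0.12  1.66 -0.    1.36 -2.46]
```

Call:
{"fn": "carry_out", "kwargs": {"hand": [1,1,1,1,1,1,1,1,1,1,1,1], "slide": [[0,-2,0],[0,-4,0],[0,-6,0],[0,-8,0],[0,-10,0],[0,-12,0],[0,-14,0],[0,-16,0],[0,-18,0],[0,-20,0],[0,-22,0],[0,-22,0]], "roll": [0.17,0.34,0.51,0.68,0.85,1.02,1.19,1.36,1.53,1.7,1.87,2.0]}}

```text
time_s: 3.35
tcp_pos: [455.6, -397.2, 268.3]
tool_rot: [-2.458, -1.956, 0.0]
contact_force: [-0.3, -0.3, 0.2]
finger_gap: 88.0
```

```bash
python3 - <<'E'
from h import *
go([480,-420,270],-78)
E
```

```text
slide [-1.676  2.887 -0.168] roll 1.1349 | now [ 455.63 -397.19  268.32] yaw -12.97 tilt 0.0 t 3.35 F [-0.27 -0.26  0.24] gap 87.99 j [-0.91  0.48  1.19 -0.    1.48 -0.68]
```

Call:
{"fn": "carry_out", "kwargs": {"hand": [1,1,1,1,1,1,1,1], "slide": [[0,1,0],[-1,2,0],[-1,2,0],[-1,2,0],[-1,2,0],[-1,2,0],[-1,2,0],[-1,2,0]], "roll": [0.17,0.34,0.51,0.68,0.85,1.02,1.13,1.135]}}

```text
time_s: 4.35
tcp_pos: [472.9, -411.4, 268.2]
tool_rot: [-3.124, -0.33, 0.0]
contact_force: [-0.6, -0.4, -0.3]
finger_gap: 88.2
```

```bash
python3 - <<'E'
from h import *
go([480,-420,270],-78)
d=snapshot("wrist"); cv2.imwrite("pics/w1.png",d["img"][:,:,::-1]); print(d["T"].round(3))
E
```

```text
slide [ 0.518  0.991 -0.185] roll 0.0007 | now [ 472.87 -411.39  268.16] yaw -77.96 tilt 0.02 t 4.35 F [-0.59 -0.45 -0.26] gap 88.25 j [-0.9   0.53  1.1  -0.    1.51  0.46]
[[ 2.10000e-01  9.42000e-01  2.63000e-01  5.40034e+02]
 [-9.78000e-01  2.02000e-01  5.70000e-02 -3.95778e+02]
 [ 1.00000e-03 -2.70000e-01  9.63000e-01  4.14058e+02]
 [ 0.00000e+00  0.00000e+00  0.00000e+00  1.00000e+00]]
```

View pics/w1.png

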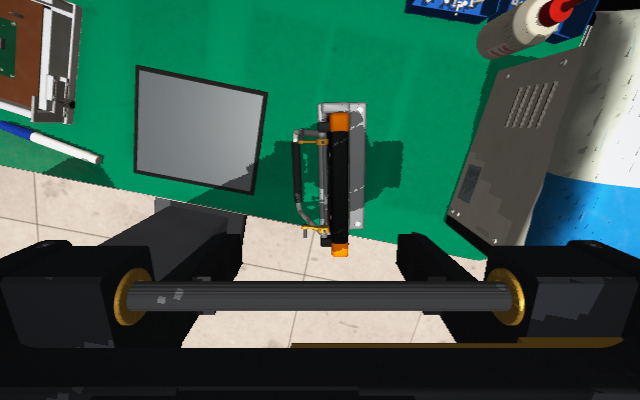

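```bash
python3 - <<'E'
import cv2
a=cv2.imread("pics/w1.png")[90:265,270:390]; cv2.imwrite("pics/w1c.png",cv2.resize(a,None,fx=3.4,fy=3.4,interpolation=cv2.INTER_CUBIC)); 
a=cv2.imread("pics/w1.png")[90:265,270:390]; cv2.imwrite("pics/w1d.png",cv2.resize(a[10:70],None,fx=6,fy=6,interpolation=cv2.INTER_CUBIC))
E
```

```text
(no output)
```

View pics/w1c.png

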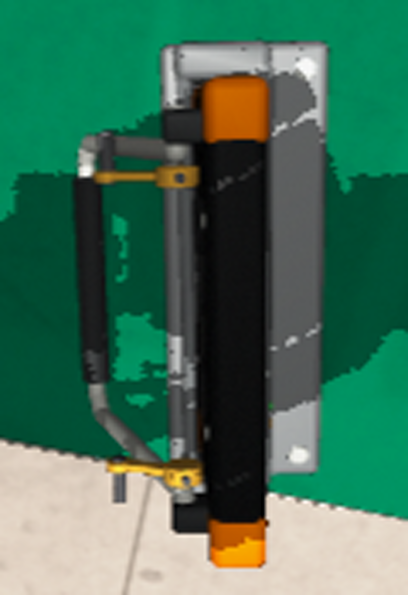

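View pics/w1d.png

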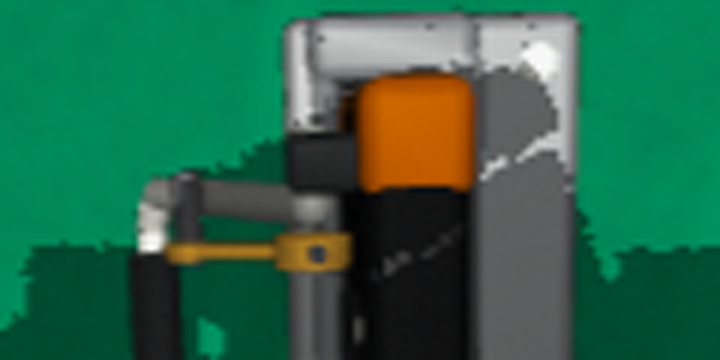

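```bash
cat > est.py <<'E'
from h import *
np.set_printoptions(precision=1,suppress=True)
def c(u,v,f=3.4,u0=270,v0=90): return u0+u/f,v0+v/f
E
python3 - <<'E'
from est import *
d=snapshot("wrist")
P={}
for n,p,z in [("FL",(203,80),139),("FR",(267,80),139),("NL",(209,566),139),("NR",(265,566),139),("rF",(89,178),28),("rN",(95,382),28),("brF",(98,177),115),("brN",(110,467),115),("dFL",(162,46),46),("dNR",(318,470),10)]:
    P[n]=onz(d,*c(*p),z); print(n,P[n])
C=(P["FL"]+P["FR"]+P["NL"]+P["NR"])/4; a=(P["FL"]+P["FR"]-P["NL"]-P["NR"])/2
print(C,np.linalg.norm(a),np.degrees(np.arctan2(a[1],a[0])))
th=np.arctan2(a[1],a[0]); xt=np.array([-np.sin(th),np.cos(th),0]); yt=np.array([-np.cos(th),-np.sin(th),0])
for n in P: print(n,(P[n]-C)@xt,(P[n]-C)@yt)
E
```

```text
FL [ 549.6 -404.3  139. ]
FR [ 553.4 -421.6  139. ]
NL [ 406.3 -438.8  139. ]
NR [ 410.1 -456.1  139. ]
rF [ 507.7 -371.8   28. ]
rN [ 425.4 -390.2   28. ]
brF [ 515.8 -379.8  115. ]
brN [ 423.2 -402.   115. ]
dFL [ 561.3 -390.    46. ]
dNR [ 400.6 -496.5   10. ]
[ 479.9 -430.2  139. ] 147.37431847111623 13.533794541430705
FL 8.817599767612183 -73.89705509365724
FR -8.817599767612247 -73.47726337745901
NL 8.881164107010838 73.47141482220779
NR -8.881164107010845 73.90290364890843
rF 50.29826510293723 -40.7299179147562
rN 51.61393318236776 43.584437482228935
brF 40.567784258547476 -46.78793673199225
brN 40.64966250770158 48.45020324155378
dFL 20.038396212133126 -88.60272634765386
dNR -45.95483429154804 92.5535573002524
```

```bash
python3 - <<'E'
from h import *
go([480,-430,105],-76.5)
E
```

```text
slide [ 0.309  1.972 16.32 ] roll -0.0242 | now [ 472.88 -411.4   268.2 ] yaw -77.88 tilt 0.02 t 4.45 F [0.03 0.14 0.32] gap 88.39 j [-0.9   0.53  1.1  -0.    1.51  0.46]
```

Call:
{"fn": "carry_out", "kwargs": {"hand": [1,1,1,1,1,1,1,1], "slide": [[0.3,1,2],[0.31,1.97,5],[0.31,1.97,9],[0.31,1.97,12],[0.31,1.97,15],[0.31,1.97,16.3],[0.31,1.97,16.3],[0.31,1.97,16.3]], "roll": [-0.024,-0.024,-0.024,-0.024,-0.024,-0.024,-0.024,-0.024]}}

```text
time_s: 5.45
tcp_pos: [480.4, -430.5, 106.3]
tool_rot: [3.118, 0.37, 0.001]
contact_force: [-0.5, -0.1, -0.5]
finger_gap: 88.2
```

```bash
python3 - <<'E'
from h import *
go([480,-430,105],-76.5)
d=snapshot("wrist"); cv2.imwrite("pics/w2.png",d["img"][:,:,::-1])
E
```

```text
slide [-0.024 -0.057  0.126] roll 0.0003 | now [ 480.37 -430.5   106.26] yaw -76.48 tilt 0.09 t 5.45 F [-0.55 -0.1  -0.46] gap 88.16 j [-0.91  0.69  1.26 -0.    1.19  0.42]
```

View pics/w2.png

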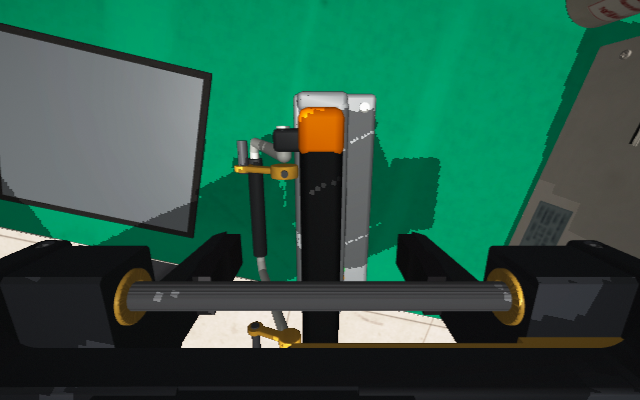

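Call:
{"fn": "carry_out", "kwargs": {"hand": [0,-0.4,-0.5,-0.5,-0.5], "slide": [[0,0,0.1],[0,0,0.1],[0,0,0.1],[0,0,0.1],[0,0,0.1]], "roll": [0,0,0,0,0]}}

```text
time_s: 6.12
tcp_pos: [480.4, -430.5, 105.4]
tool_rot: [3.118, 0.369, 0.001]
contact_force: [0.7, -0.1, 0.3]
finger_gap: 40.1
```

Call:
{"fn": "carry_out", "kwargs": {"hand": [-1,-1,-1,-1,-1], "slide": [[0,0,0],[0,0,0],[0,0,0],[0,0,0],[0,0,0]], "roll": [0,0,0,0,0]}}

```text
time_s: 6.75
tcp_pos: [480.4, -430.5, 105.4]
tool_rot: [3.118, 0.369, 0.002]
contact_force: [0.1, -1.1, -0.3]
finger_gap: 17.7
```

```bash
python3 - <<'E'
from h import *
go([480,-430,105],-76.5)
print(get_state()["moment"])
E
```

```text
slide [-0.027 -0.062  0.038] roll 0.0001 | now [ 480.4  -430.54  105.38] yaw -76.49 tilt 0.12 t 6.75 F [ 0.09 -1.06 -0.26] gap 17.66 j [-0.91  0.69  1.26 -0.    1.18  0.42]
[-0.21921751  0.09980965 -0.04788205]
```

```bash
python3 - <<'E'
from est import *
w={"camera_matrix":snapshot("wrist")["camera_matrix"],"T":np.array([[.210,.942,.263,540.0],[-.978,.202,.057,-395.8],[.001,-.270,.963,414.06],[0,0,0,1]])}
for p in [(447,220),(497,62),(500,252)]: print(onz(w,*p,0))
t=snapshot("top");s=snapshot("scene")
for p in [(473,245),(476,163),(505,250)]: print("top",onz(t,*p,0))
a=s["img"][200:400,370:640,::-1];cv2.imwrite("pics/dev.png",cv2.resize(a,None,fx=2.8,fy=2.8))
a=t["img"][120:270,450:610,::-1];cv2.imwrite("pics/devt.png",cv2.resize(a,None,fx=3.8,fy=3.8))
E
```

```text
[ 437.9 -623.1    0. ]
[ 666.7 -614.4    0. ]
[ 403.7 -725.1    0. ]
top [ 448.8 -604.5    0. ]
top [ 660.  -630.9    0. ]
top [ 434.3 -683.     0. ]
```

View pics/dev.png

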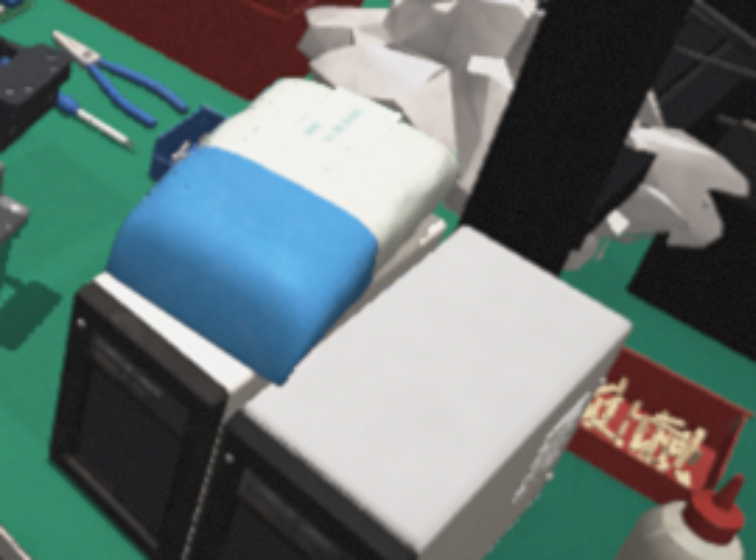

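View pics/devt.png

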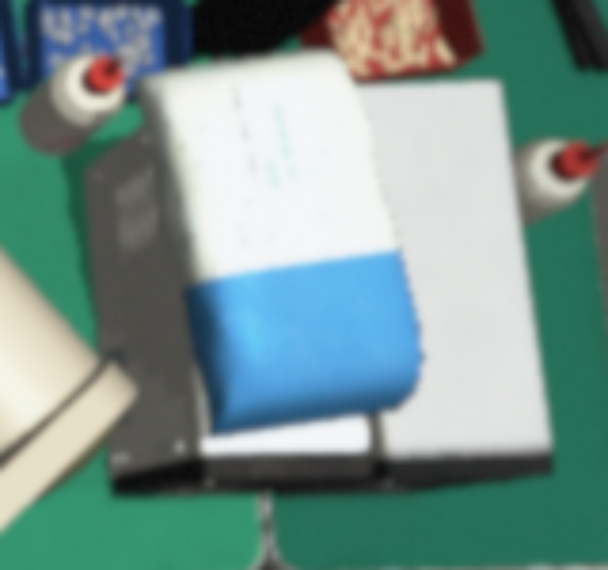

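Call:
{"fn": "carry_out", "kwargs": {"hand": [-1,-1,-1,-1,-1,-1,-1], "slide": [[0,0,-0.5],[0,0,-1.5],[0,0,-2.5],[0,0,-3.5],[0,0,-4.3],[0,0,-4.3],[0,0,-4.3]], "roll": [0,0,0,0,0,0,0]}}

```text
time_s: 7.78
tcp_pos: [480.2, -430.3, 148.0]
tool_rot: [3.119, 0.369, 0.001]
contact_force: [-0.4, 0.1, -7.3]
finger_gap: 18.1
```

```bash
python3 - <<'E'
from h import *
go([480.4,-430.54,105.4],-76.49); print(get_state()["moment"])
d=snapshot("wrist"); cv2.imwrite("pics/w3.png",d["img"][:,:,::-1])
d=snapshot("scene"); cv2.imwrite("pics/s3.png",cv2.resize(d["img"][170:330,240:440,::-1],None,fx=3.5,fy=3.5))
E
```

```text
slide [0.014 0.025 4.26 ] roll -0.0 | now [ 480.18 -430.28  148.  ] yaw -76.49 tilt 0.07 t 7.78 F [-0.38  0.09 -7.28] gap 18.12 j [-0.91  0.65  1.22 -0.    1.27  0.42]
[-0.06589481  0.16853327  0.00964364]
```

View pics/s3.png

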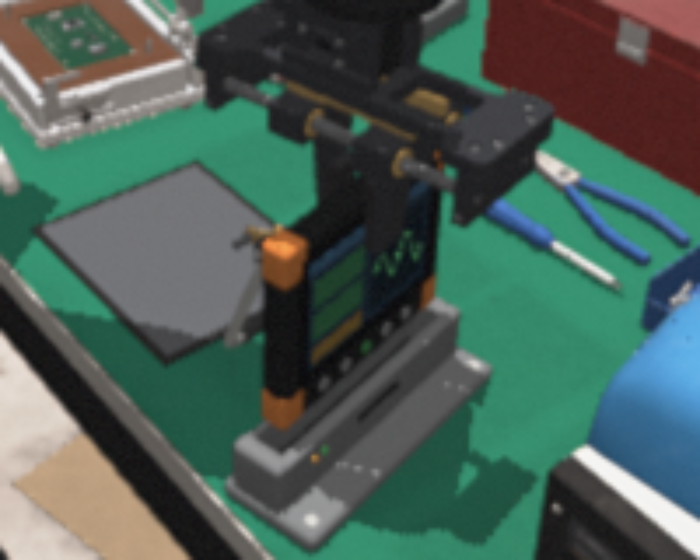

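View pics/w3.png

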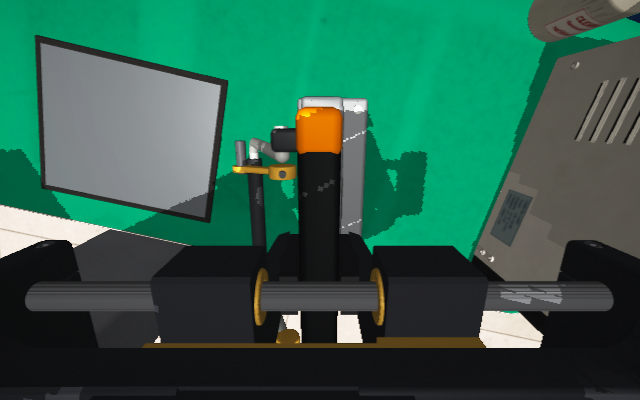

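Call:
{"fn": "carry_out", "kwargs": {"hand": [-1,-1,-1,-1,-1,-1,-1], "slide": [[0,1.5,0],[0,3,0],[0,3.8,0],[0,3.8,0.7],[0,3.8,1.4],[0,3.8,1.7],[0,3.8,1.7]], "roll": [0,0,0,0,0,0,0]}}

```text
time_s: 8.75
tcp_pos: [489.1, -466.9, 130.7]
tool_rot: [3.119, 0.37, 0.0]
contact_force: [0.3, -0.8, -6.2]
finger_gap: 17.8
```

```bash
python3 - <<'E'
from h import *
go([480.4,-430.54,105.4],-76.49); print(get_state()["moment"])
d=snapshot("wrist"); cv2.imwrite("pics/w4.png",d["img"][:,:,::-1])
d=snapshot("scene"); cv2.imwrite("pics/s4.png",cv2.resize(d["img"][170:330,240:440,::-1],None,fx=3.5,fy=3.5))
d=snapshot("top"); cv2.imwrite("pics/t4.png",cv2.resize(d["img"][180:285,270:445,::-1],None,fx=4.5,fy=4.5))
E
```

```text
slide [ 0.008 -3.742  2.526] roll 0.0003 | now [ 489.07 -466.93  130.68] yaw -76.47 tilt 0.03 t 8.75 F [ 0.3  -0.79 -6.24] gap 17.8 j [-0.94  0.74  1.12 -0.    1.29  0.4 ]
[-0.04102462  0.1898398  -0.01980763]
```

View pics/s4.png

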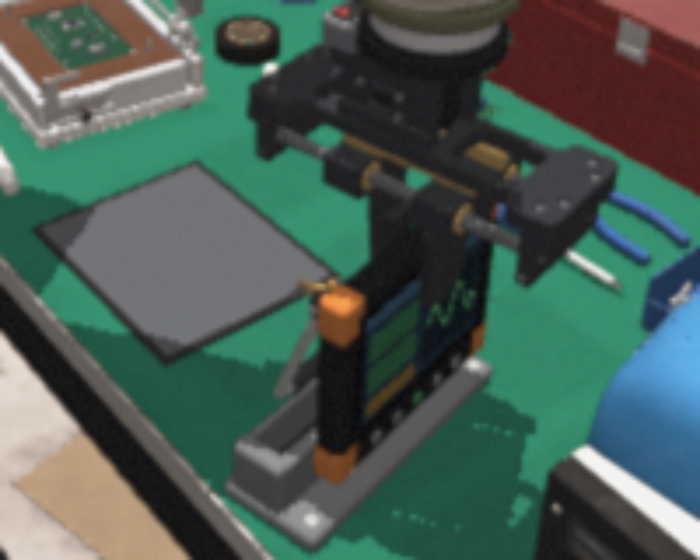

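View pics/w4.png

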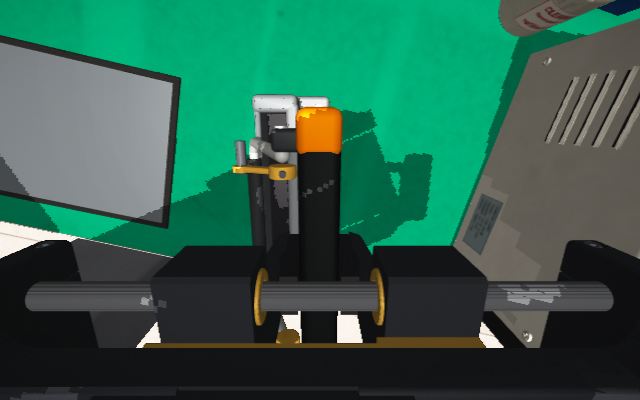

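Call:
{"fn": "carry_out", "kwargs": {"hand": [-1,-1,-1,-1,-1,-1], "slide": [[0,0.1,0.2],[0,0.4,0.35],[0,0.7,0.48],[0,1.0,0.62],[0,1.2,0.72],[0,1.2,0.72]], "roll": [0,0,0,0,0,0]}}

```text
time_s: 9.65
tcp_pos: [491.9, -479.1, 123.9]
tool_rot: [3.119, 0.369, 0.001]
contact_force: [-0.4, 0.2, -7.4]
finger_gap: 17.7
```

```bash
python3 - <<'E'
from h import *
go([480.4,-430.54,105.4],-76.49); print(get_state()["moment"])
d=snapshot("wrist"); cv2.imwrite("pics/w5.png",d["img"][90:265,200:400,::-1])
E
```

```text
slide [ 0.01  -4.989  1.841] roll -0.0 | now [ 491.94 -479.05  123.87] yaw -76.49 tilt 0.07 t 9.65 F [-0.42  0.2  -7.38] gap 17.75 j [-0.94  0.77  1.08 -0.    1.29  0.39]
[-0.0336444   0.13757961 -0.01043947]
```

View pics/w5.png

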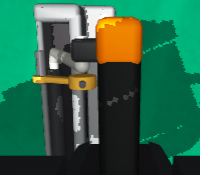

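Call:
{"fn": "carry_out", "kwargs": {"hand": [-1,-1,-1,-1,-1,-1,-1,-1,-1], "slide": [[0,0,-0.5],[0,0,-1.0],[0,-0.6,-1.0],[0,-1.2,-1.0],[0,-1.15,-0.7],[0,-1.15,-0.5],[0,-1.05,-0.3],[0,-1.0,-0.2],[0,-1.0,-0.2]], "roll": [0,0,0,0,0,0,0,0,0]}}

```text
time_s: 10.82
tcp_pos: [489.6, -469.5, 126.2]
tool_rot: [3.118, 0.369, 0.001]
contact_force: [0.1, 0.1, -3.7]
finger_gap: 17.8
```

```bash
python3 - <<'E'
from h import *
go([480.4,-430.54,105.4],-76.49); print(get_state()["moment"])
d=snapshot("wrist"); cv2.imwrite("pics/w6.png",cv2.resize(d["img"][90:265,200:400,::-1],None,fx=3,fy=3))
E
```

```text
slide [ 0.01  -4.009  2.075] roll -0.0001 | now [ 489.64 -469.51  126.22] yaw -76.5 tilt 0.11 t 10.82 F [ 0.08  0.06 -3.67] gap 17.8 j [-0.94  0.75  1.11 -0.    1.28  0.4 ]
[ 0.00944312  0.23199893 -0.03565767]
```

View pics/w6.png

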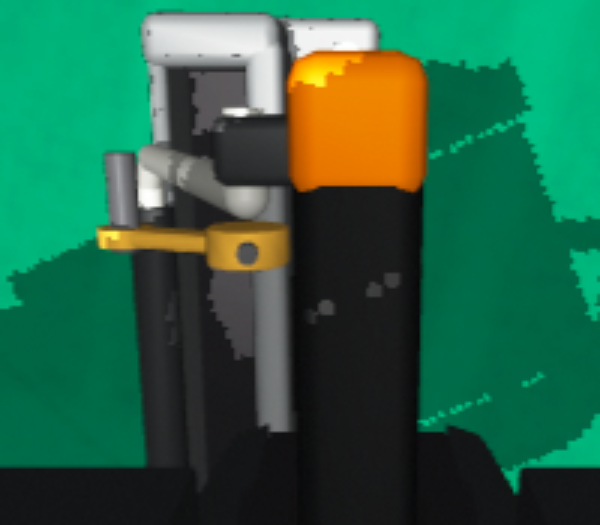

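Call:
{"fn": "carry_out", "kwargs": {"hand": [-1,-1,-1,-1,-1,-1,-1,-1], "slide": [[0,0.2,0.15],[0,0.5,0.28],[0,0.8,0.4],[0,1.1,0.52],[0,1.35,0.64],[0,1.6,0.78],[0,1.8,0.9],[0,1.8,0.9]], "roll": [0,0,0,0,0,0,0,0]}}

```text
time_s: 11.88
tcp_pos: [493.9, -487.1, 117.1]
tool_rot: [3.118, 0.369, 0.001]
contact_force: [0.6, -0.6, -5.7]
finger_gap: 17.5
```

```bash
python3 - <<'E'
from h import *
go([480.4,-430.54,105.4],-76.49); print(get_state()["moment"])
d=snapshot("wrist"); cv2.imwrite("pics/w7.png",cv2.resize(d["img"][90:265,200:400,::-1],None,fx=3,fy=3))
d=snapshot("scene"); cv2.imwrite("pics/s7.png",cv2.resize(d["img"][200:330,270:440,::-1],None,fx=4,fy=4))
E
```

```text
slide [ 0.009 -5.817  1.16 ] roll -0.0002 | now [ 493.88 -487.1   117.11] yaw -76.5 tilt 0.12 t 11.88 F [ 0.6  -0.61 -5.69] gap 17.46 j [-0.95  0.79  1.06 -0.    1.29  0.39]
[-0.09927106  0.14487373  0.00609668]
```

View pics/w7.png

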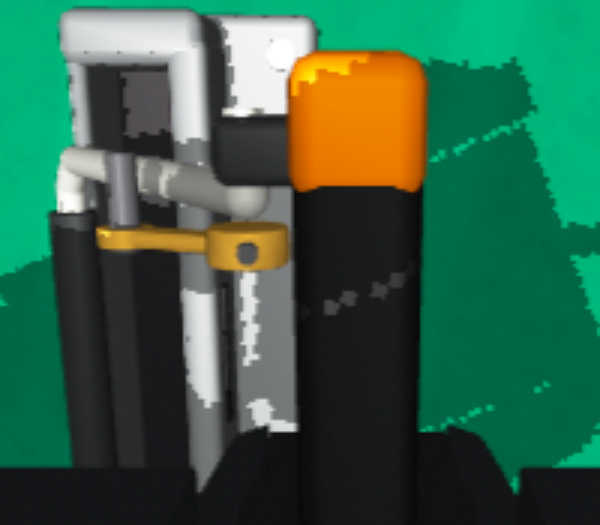

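View pics/s7.png

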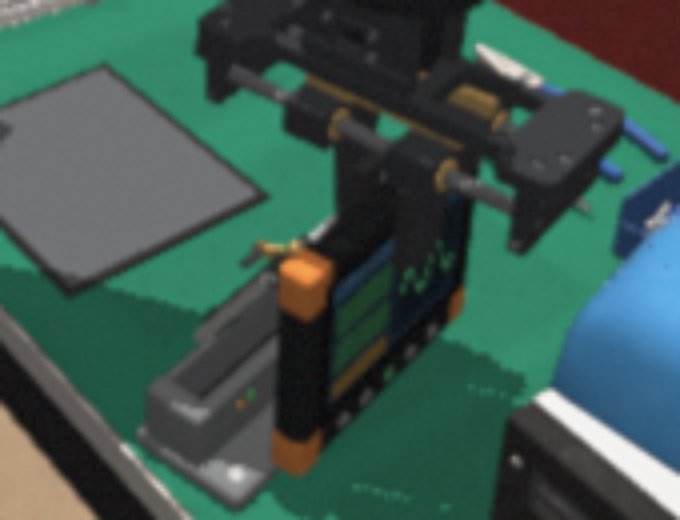

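Call:
{"fn": "carry_out", "kwargs": {"hand": [-1,-1,-1,-1,-1,-1,-1,-1,-1,-1], "slide": [[0,0,-1],[0,0,-2],[0,0,-3.1],[0,-1,-3.1],[0,-2.5,-3.1],[0,-4,-3.1],[0,-5.2,-3.1],[0.01,-5.82,-3.1],[0.01,-5.82,-3.1],[0.01,-5.82,-3.1]], "roll": [0,0,0,0,0,0,0,0,0,0]}}

```text
time_s: 13.22
tcp_pos: [480.3, -430.5, 148.0]
tool_rot: [3.118, 0.369, 0.001]
contact_force: [-0.2, 0.3, -7.0]
finger_gap: 17.5
```

```bash
python3 - <<'E'
from h import *
go([480.4,-430.54,105.4],-76.49); print(get_state()["moment"])
d=snapshot("wrist"); cv2.imwrite("pics/w8.png",d["img"][:,:,::-1])
E
```

```text
slide [ 0.005 -0.006  4.259] roll -0.0002 | now [ 480.32 -430.53  147.99] yaw -76.5 tilt 0.12 t 13.22 F [-0.17  0.26 -6.97] gap 17.5 j [-0.91  0.65  1.22 -0.    1.27  0.42]
[-0.06304735  0.15289292 -0.00669431]
```

View pics/w8.png

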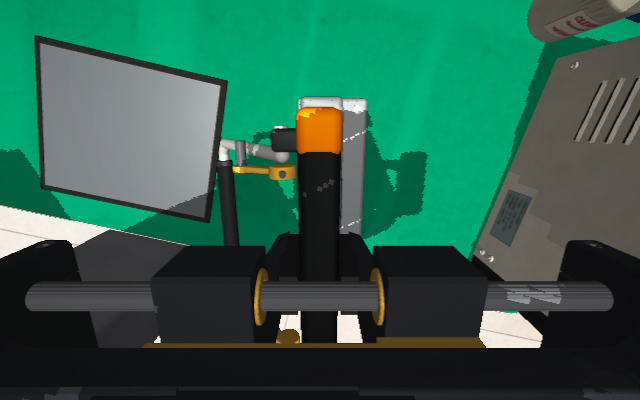

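Call:
{"fn": "carry_out", "kwargs": {"hand": [-1,-1,-1,-1,-1,-1,-1], "slide": [[0,0,0.6],[0,0,1.2],[0,0,1.6],[0,0,2.0],[0,0,2.4],[0,0,2.8],[0,0,2.8]], "roll": [0,0,0,0,0,0,0]}}

```text
time_s: 14.15
tcp_pos: [480.2, -430.5, 119.6]
tool_rot: [3.119, 0.369, 0.001]
contact_force: [-0.1, 0.2, -6.8]
finger_gap: 17.8
```

```bash
python3 - <<'E'
from h import *
go([480.4,-430.54,105.4],-76.49); print(get_state()["moment"])
E
```

```text
slide [0.016 0.005 1.416] roll -0.0003 | now [ 480.23 -430.51  119.56] yaw -76.51 tilt 0.07 t 14.15 F [-0.11  0.23 -6.77] gap 17.84 j [-0.91  0.68  1.25 -0.    1.21  0.42]
[-0.07265676  0.17889148  0.04996947]
```

Engaged in the slot with no contact force. I'll lower it the rest of the way.

Call:
{"fn": "carry_out", "kwargs": {"hand": [-1,-1,-1,-1,-1,-1], "slide": [[0,0,0.5],[0,0,0.9],[0,0,1.2],[0,0,1.38],[0,0,1.42],[0,0,1.42]], "roll": [0,0,0,0,0,0]}}

```text
time_s: 14.9
tcp_pos: [480.3, -430.6, 105.5]
tool_rot: [3.118, 0.369, 0.001]
contact_force: [0.4, -0.4, -7.0]
finger_gap: 17.8
```

```bash
python3 - <<'E'
from h import *
go([480.4,-430.54,105.4],-76.49); print(get_state()["moment"])
E
```

```text
slide [0.01  0.001 0.009] roll -0.0003 | now [ 480.3  -430.56  105.49] yaw -76.51 tilt 0.09 t 14.9 F [ 0.4  -0.36 -7.04] gap 17.78 j [-0.91  0.69  1.26 -0.    1.18  0.42]
[-0.05739714  0.16124392 -0.00808054]
```

Call:
{"fn": "carry_out", "kwargs": {"hand": [-1,-1,-1,-1], "slide": [[0,0,0.05],[0,0,0.1],[0,0,0.1],[0,0,0.1]], "roll": [0,0,0,0]}}

```text
time_s: 15.4
tcp_pos: [480.4, -430.9, 105.3]
tool_rot: [3.117, 0.369, 0.002]
contact_force: [-2.4, 0.1, 5.1]
finger_gap: 17.6
```

Call:
{"fn": "carry_out", "kwargs": {"hand": [-0.5,-0.5,-0.5,0,1,1,1], "slide": [[0,0,0],[0,0,0],[0,0,0],[0,0,0],[0,0,0],[0,0,0],[0,0,0]], "roll": [0,0,0,0,0,0,0]}}

```text
time_s: 16.27
tcp_pos: [480.4, -430.9, 105.3]
tool_rot: [3.117, 0.369, 0.002]
contact_force: [-0.2, -0.1, 0.7]
finger_gap: 59.8
```

```bash
python3 - <<'E'
from h import *
go([480.4,-430.54,105.4],-76.49); print(get_state()["moment"])
d=snapshot("wrist"); cv2.imwrite("pics/w9.png",cv2.resize(d["img"][80:280,180:420,::-1],None,fx=3,fy=3)); np.save("w9T.npy",d["T"])
E
```

```text
slide [ 0.007 -0.034 -0.006] roll -0.0003 | now [ 480.41 -430.89  105.34] yaw -76.51 tilt 0.16 t 16.27 F [-0.19 -0.1   0.69] gap 59.78 j [-0.91  0.69  1.26 -0.    1.18  0.42]
[-0.01150637  0.178937    0.02148369]
```

View pics/w9.png

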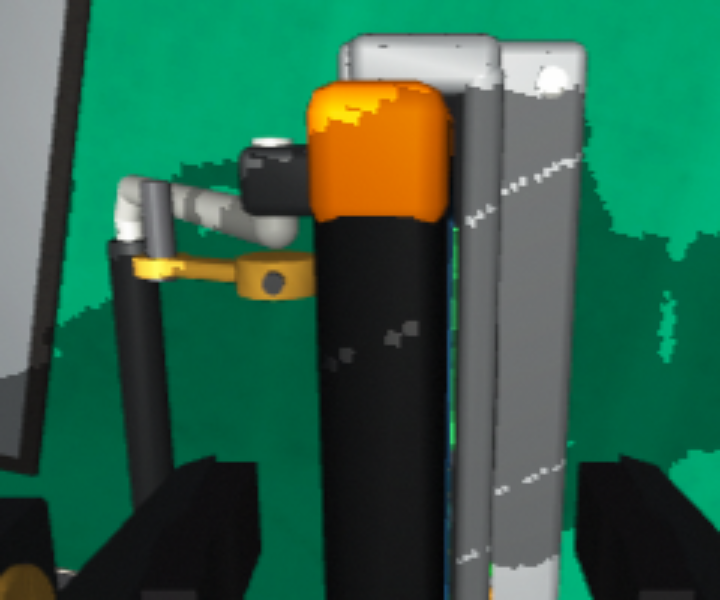

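```bash
python3 - <<'E'
from est import *
d=snapshot("wrist"); cc=lambda u,v:c(u,v,3,180,80)
th=np.radians(13.5); xt=np.array([-np.sin(th),np.cos(th),0]); yt=np.array([-np.cos(th),-np.sin(th),0]); C=np.array([480.2,-430.3,0])
for n,p,z in [("slabL",(322,350),139),("slabR",(448,350),139),("slabFL",(308,100),139),("slabFR",(447,100),139),("r1L",(110,242),40),("r1R",(143,245),40),("r2",(153,500),40),("brk pin",(157,182),118),("br",(135,268),115),("dk",(342,45),46),("dk front lip R",(500,45),46),("sh",(245,145),122)]:
    P=onz(d,*cc(*p),z); print(n,P,(P-C)@xt,(P-C)@yt)
t=snapshot("top"); cv2.imwrite("pics/t9.png",cv2.resize(t["img"][170:290,330:470,::-1],None,fx=5,fy=5,interpolation=cv2.INTER_CUBIC))
E
```

```text
slabL [ 515.1 -407.9  139. ] 13.650648654363513 -39.2114530832288
slabR [ 519.2 -424.8  139. ] -3.7348512417217044 -39.2118515513141
slabFL [ 547.  -399.4  139. ] 14.475974682682043 -72.16212349408403
slabFR [ 551.1 -416.6  139. ] -3.2401576930868865 -72.18273031119342
r1L [ 502.1 -345.9   40. ] 76.96731101820481 -41.005096376729036
r1R [ 503.3 -354.    40. ] 68.7792834756585 -40.258491765848234
r2 [ 434.9 -367.1   40. ] 72.04372517426957 29.295433151619868
brk pin [ 529.6 -376.5  118. ] 40.78544194847612 -60.59755801307555
br [ 514.8 -374.3  115. ] 46.37900452963024 -46.679879597727464
dk [ 560.7 -393.1   46. ] 17.366481935516198 -86.91184453116388
dk front lip R [ 569.2 -428.3   46. ] -18.853988670871008 -86.96222982339226
sh [ 538.5 -389.5  122. ] 26.081487719450216 -66.25003561159488
```

View pics/t9.png

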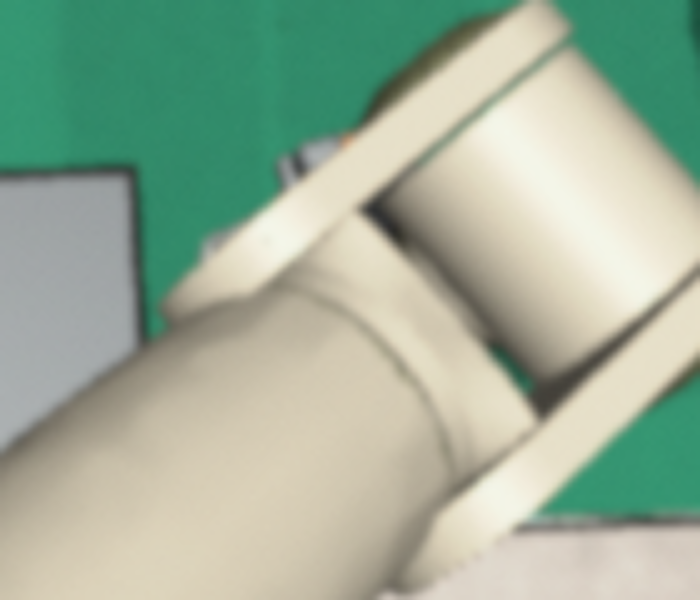

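Call:
{"fn": "carry_out", "kwargs": {"hand": [1,1,1,1,1,1,1,1,1,1], "slide": [[0,0,-3],[0,0,-6],[0,0,-8.5],[0,-4,-8.5],[0,-8,-8.5],[0,-11.3,-8.5],[0,-11.3,-7],[0,-11.3,-4],[0,-11.3,-3],[0,-11.3,-3]], "roll": [0,0,0,0,0,0,0,0,0,0]}}

```text
time_s: 17.68
tcp_pos: [453.9, -321.4, 134.5]
tool_rot: [3.118, 0.368, 0.001]
contact_force: [-0.4, -0.1, 0.5]
finger_gap: 87.9
```

```bash
python3 - <<'E'
from est import *
go([453.8,-320.4,60],-76.5)
d=snapshot("wrist"); cv2.imwrite("pics/w10.png",d["img"][:,:,::-1])
d=snapshot("scene"); cv2.imwrite("pics/s10.png",cv2.resize(d["img"][170:330,240:440,::-1],None,fx=3.5,fy=3.5))
E
```

```text
slide [ 0.  -0.1  7.5] roll -0.0007 | now [ 453.9 -321.4  134.5] yaw -76.54 tilt 0.1 t 17.68 F [-0.4 -0.1  0.5] gap 87.86 j [-0.8  0.5  1.5 -0.   1.1  0.5]
```

View pics/w10.png

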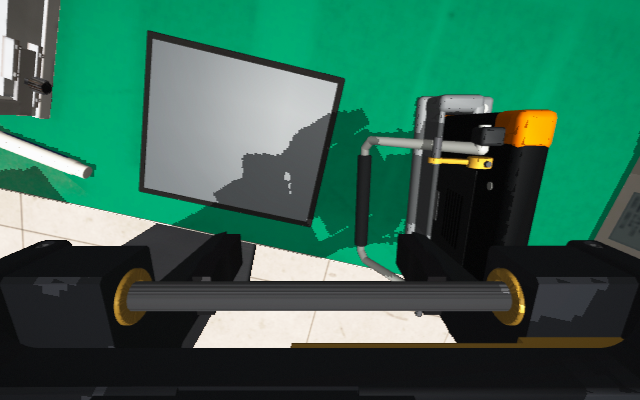

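View pics/s10.png

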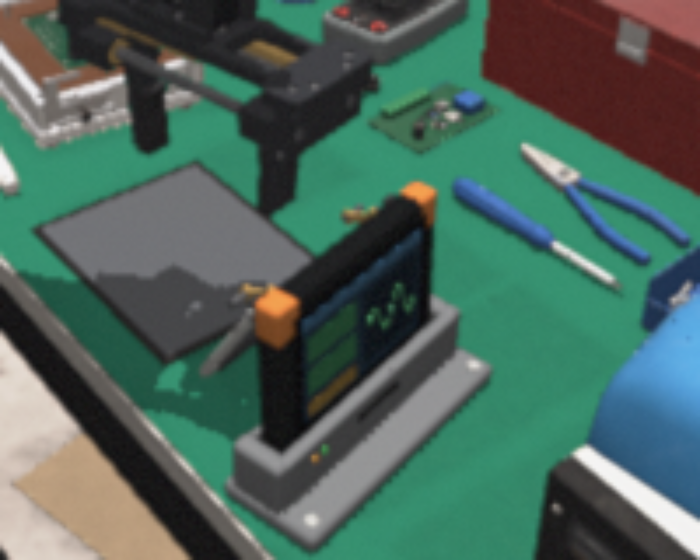

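```bash
python3 - <<'E'
from est import *
d=snapshot("wrist")
cv2.imwrite("pics/w10c.png",cv2.resize(d["img"][85:265,340:570,::-1],None,fx=3.4,fy=3.4,interpolation=cv2.INTER_CUBIC))
th=np.radians(13.5); xt=np.array([-np.sin(th),np.cos(th),0]); yt=np.array([-np.cos(th),-np.sin(th),0]); C=np.array([480.2,-430.3,0])
for n,p,z in [("rL",(357,155),38),("rR",(370,155),38),("rL2",(355.5,243),38),("rR2",(367.5,247),38),("slab",(503,112),139)]:
    P=onz(d,*p,z); print(n,P,(P-C)@xt,(P-C)@yt)
E
```

```text
rL [ 502.4 -343.3   38. ] 79.4174987857614 -41.86986978273534
rR [ 505.  -354.2   38. ] 68.18130785565654 -41.872455814487594
rL2 [ 422.7 -364.1   38. ] 77.75922124860782 40.485635717554985
rR2 [ 421.4 -376.3   38. ] 66.24704045443318 44.604855322748
slab [ 546.7 -390.5  139. ] 23.214512275945143 -73.91499360265612
```

View pics/w10c.png

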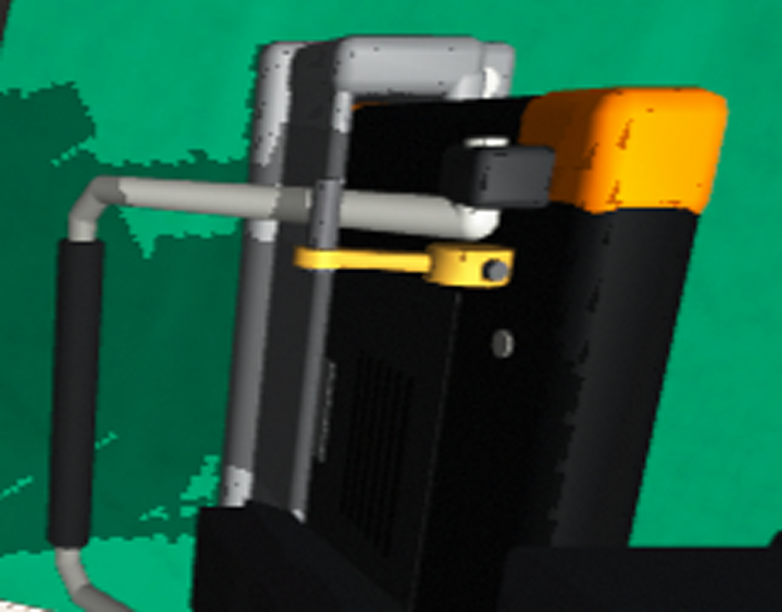

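Call:
{"fn": "carry_out", "kwargs": {"hand": [1,1,1,1,1], "slide": [[0,0,3],[0,0,6],[0,0,7.4],[0,0,7.4],[0,0,7.4]], "roll": [0,0,0,0,0]}}

```text
time_s: 18.45
tcp_pos: [455.0, -322.3, 63.1]
tool_rot: [3.114, 0.368, 0.005]
contact_force: [0.4, 0.7, 0.0]
finger_gap: 88.2
```

```bash
python3 - <<'E'
from est import *
go([455,-325.3,32],-76.5)
d=snapshot("wrist"); cv2.imwrite("pics/w11.png",d["img"][:,:,::-1])
E
```

```text
slide [-0.1  0.3  3.1] roll -0.0003 | now [ 455.  -322.3   63.1] yaw -76.52 tilt 0.37 t 18.45 F [0.4 0.7 0. ] gap 88.23 j [-0.8  0.6  1.6 -0.   1.   0.5]
```

View pics/w11.png

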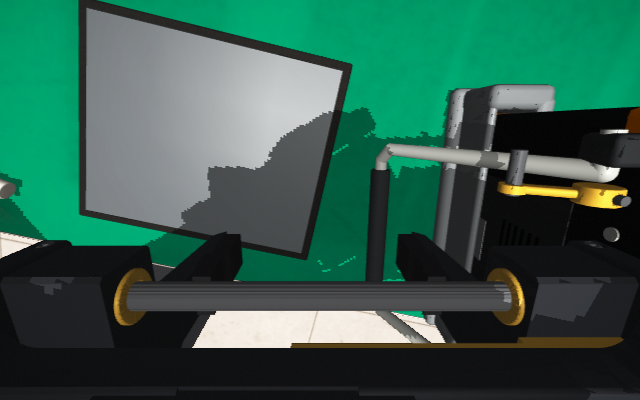

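Call:
{"fn": "carry_out", "kwargs": {"hand": [1,1,1,1,1,1], "slide": [[0,0.25,0.2],[0,0.25,1],[0,0.25,2],[0,0.25,2.8],[0,0.25,3.1],[0,0.25,3.1]], "roll": [0,0,0,0,0,0]}}

```text
time_s: 19.25
tcp_pos: [455.7, -324.8, 31.9]
tool_rot: [3.115, 0.368, 0.005]
contact_force: [0.3, -0.3, 0.0]
finger_gap: 88.2
```

```bash
python3 - <<'E'
from est import *
go([455,-325.3,32],-76.5)
d=snapshot("wrist"); cv2.imwrite("pics/w12.png",d["img"][:,:,::-1])
E
```

```text
slide [-0.1  0.  -0. ] roll -0.0003 | now [ 455.7 -324.8   31.9] yaw -76.52 tilt 0.35 t 19.25 F [ 0.3 -0.3  0. ] gap 88.23 j [-0.8  0.6  1.6 -0.   0.9  0.5]
```

View pics/w12.png

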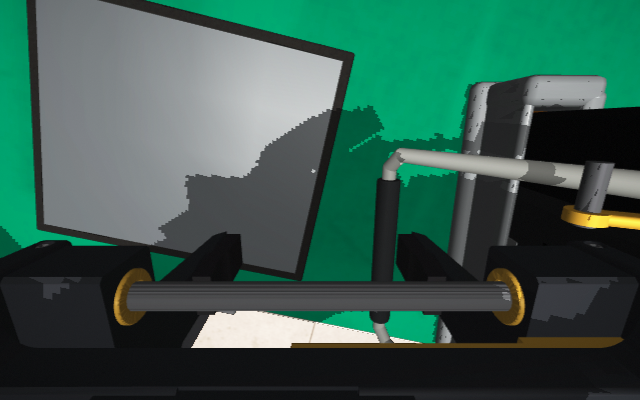

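Call:
{"fn": "carry_out", "kwargs": {"hand": [1,1,1,1,1,1,1], "slide": [[0,-0.1,0],[0,-0.2,0],[0,-0.3,0],[0,-0.4,0],[0,-0.5,0],[0,-0.6,0],[0,-0.6,0]], "roll": [0,0,0,0,0,0,0]}}

```text
time_s: 20.18
tcp_pos: [454.4, -319.0, 32.1]
tool_rot: [3.114, 0.368, 0.005]
contact_force: [1.1, -0.3, 0.4]
finger_gap: 87.9
```

```bash
cat > st.py <<'E'
from est import *
def st(n=1):
    th=np.radians(13.5); xt=np.array([-np.sin(th),np.cos(th),0]); C=np.array([480.2,-430.3,0])
    s=get_state(); F=s["contact_force"]
    print("t %.2f c=%.2f pad=%.2f z=%.2f Fx_t=%.2f Fz=%.2f"%(s["time_s"],(s["tcp_pos"]-C)@xt,(s["tcp_pos"]-C)@xt-s["finger_gap"]/2,s["tcp_pos"][2],F@xt,F[2]),"M",s["moment"])
E
python3 -c "
from st import *
st()"
```

```text
t 20.18 c=114.29 pad=70.32 z=32.13 Fx_t=-0.54 Fz=0.39 M [-0.2  0.1 -0. ]
```

Call:
{"fn": "carry_out", "kwargs": {"hand": [1,1,1,1], "slide": [[0,-0.07,0],[0,-0.14,0],[0,-0.2,0],[0,-0.2,0]], "roll": [0,0,0,0]}}

```text
time_s: 20.68
tcp_pos: [453.9, -316.9, 32.1]
tool_rot: [3.114, 0.368, 0.005]
contact_force: [0.5, -0.7, -0.0]
finger_gap: 87.8
```

```bash
python3 -c "
from st import *
st()"
```

```text
t 20.68 c=116.38 pad=72.46 z=32.11 Fx_t=-0.81 Fz=-0.05 M [-0.2  0.   0. ]
```

Call:
{"fn": "carry_out", "kwargs": {"hand": [1,1,1], "slide": [[0,-0.07,0],[0,-0.15,0],[0,-0.15,0]], "roll": [0,0,0]}}

```text
time_s: 21.05
tcp_pos: [453.5, -315.4, 32.1]
tool_rot: [3.115, 0.368, 0.005]
contact_force: [0.3, -0.8, 0.5]
finger_gap: 88.1
```

```bash
python3 -c "
from st import *
st()
d=snapshot('wrist'); cv2.imwrite('pics/w13.png',d['img'][:,:,::-1])"
```

```text
t 21.05 c=117.95 pad=73.89 z=32.10 Fx_t=-0.89 Fz=0.47 M [-0.2  0.   0. ]
```

View pics/w13.png

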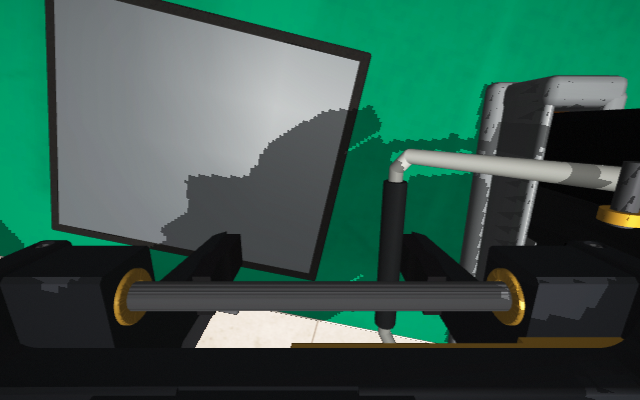

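Call:
{"fn": "carry_out", "kwargs": {"hand": [1,1,1], "slide": [[0,-0.06,0],[0,-0.13,0],[0,-0.13,0]], "roll": [0,0,0]}}

```text
time_s: 21.48
tcp_pos: [453.2, -314.0, 32.1]
tool_rot: [3.115, 0.369, 0.005]
contact_force: [0.3, -1.4, 0.1]
finger_gap: 88.2
```

```bash
python3 -c "
from st import *
st()"
```

```text
t 21.48 c=119.34 pad=75.23 z=32.09 Fx_t=-1.45 Fz=0.12 M [-0.2 -0.   0.1]
```

Call:
{"fn": "carry_out", "kwargs": {"hand": [1,1,1], "slide": [[0,-0.06,0],[0,-0.13,0],[0,-0.13,0]], "roll": [0,0,0]}}

```text
time_s: 21.85
tcp_pos: [452.9, -312.7, 32.0]
tool_rot: [3.115, 0.368, 0.005]
contact_force: [0.4, -1.0, 0.2]
finger_gap: 88.2
```

```bash
python3 -c "
from st import *
st()"
```

```text
t 21.85 c=120.72 pad=76.61 z=32.04 Fx_t=-1.06 Fz=0.20 M [-0.2  0.1  0. ]
```

Call:
{"fn": "carry_out", "kwargs": {"hand": [1,1,1], "slide": [[0,-0.06,0],[0,-0.13,0],[0,-0.13,0]], "roll": [0,0,0]}}

```text
time_s: 22.22
tcp_pos: [452.5, -311.4, 32.0]
tool_rot: [3.115, 0.369, 0.005]
contact_force: [1.2, -0.5, 0.1]
finger_gap: 88.1
```

```bash
python3 -c "
from st import *
st()"
```

```text
t 22.23 c=122.11 pad=78.08 z=32.03 Fx_t=-0.80 Fz=0.13 M [-0.2  0.   0. ]
```

Call:
{"fn": "carry_out", "kwargs": {"hand": [1,1,1], "slide": [[0,-0.06,0],[0,-0.13,0],[0,-0.13,0]], "roll": [0,0,0]}}

```text
time_s: 22.6
tcp_pos: [452.2, -310.0, 32.0]
tool_rot: [3.115, 0.369, 0.005]
contact_force: [1.9, -0.5, 0.5]
finger_gap: 88.1
```

```bash
python3 -c "
from st import *
st()"
```

```text
t 22.60 c=123.48 pad=79.45 z=32.02 Fx_t=-0.97 Fz=0.54 M [-0.2 -0.1 -0. ]
```

Call:
{"fn": "carry_out", "kwargs": {"hand": [1,1,1], "slide": [[0,-0.06,0],[0,-0.12,0],[0,-0.12,0]], "roll": [0,0,0]}}

```text
time_s: 22.98
tcp_pos: [451.9, -308.8, 32.0]
tool_rot: [3.115, 0.369, 0.005]
contact_force: [1.0, -1.2, 0.7]
finger_gap: 88.0
```

```bash
python3 -c "
from st import *
st()"
```

```text
t 22.98 c=124.77 pad=80.75 z=32.01 Fx_t=-1.36 Fz=0.75 M [-0.2  0.   0.1]
```

Call:
{"fn": "carry_out", "kwargs": {"hand": [1,1,1], "slide": [[0,-0.05,0],[0,-0.1,0],[0,-0.1,0]], "roll": [0,0,0]}}

```text
time_s: 23.35
tcp_pos: [451.7, -307.7, 32.0]
tool_rot: [3.115, 0.369, 0.005]
contact_force: [0.7, -0.8, 0.2]
finger_gap: 88.1
```

```bash
python3 -c "
from st import *
st()
d=snapshot('wrist'); cv2.imwrite('pics/w14.png',d['img'][:,:,::-1])
d=snapshot('scene'); cv2.imwrite('pics/s14.png',cv2.resize(d['img'][200:330,270:440,::-1],None,fx=4,fy=4))"
```

```text
t 23.35 c=125.85 pad=81.78 z=31.98 Fx_t=-0.96 Fz=0.23 M [-0.2  0.   0. ]
```

View pics/s14.png

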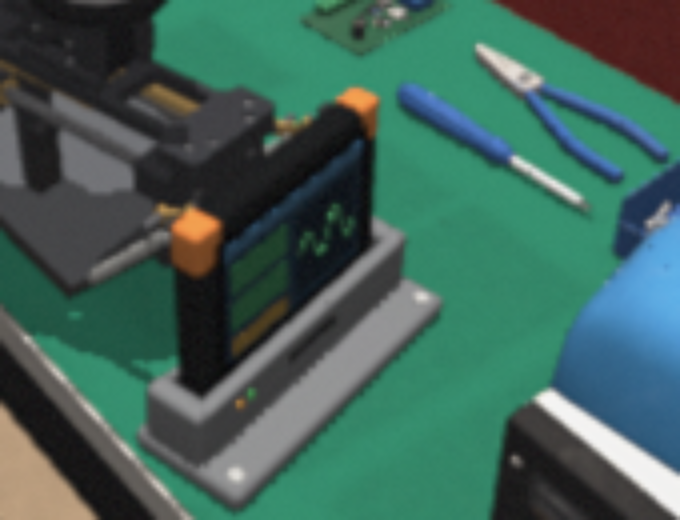

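View pics/w14.png

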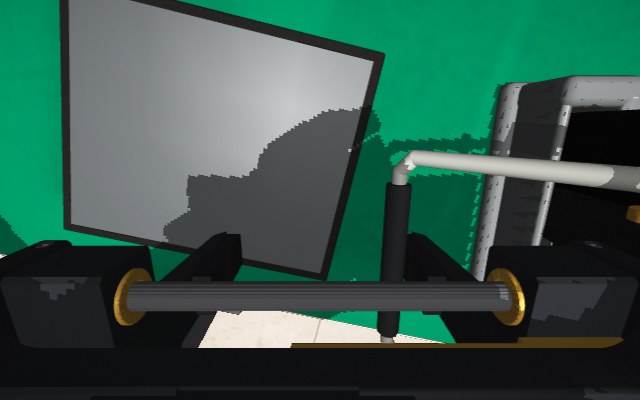

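Call:
{"fn": "carry_out", "kwargs": {"hand": [1,1,1], "slide": [[0,-0.05,0],[0,-0.1,0],[0,-0.1,0]], "roll": [0,0,0]}}

```text
time_s: 23.82
tcp_pos: [451.4, -306.8, 32.0]
tool_rot: [3.115, 0.369, 0.005]
contact_force: [2.2, -1.2, 0.9]
finger_gap: 88.1
```

```bash
python3 -c "
from st import *
st()"
```

```text
t 23.82 c=126.84 pad=82.76 z=32.01 Fx_t=-1.70 Fz=0.90 M [-0.2  0.   0. ]
```

Call:
{"fn": "carry_out", "kwargs": {"hand": [1,1,1], "slide": [[0,-0.05,0],[0,-0.1,0],[0,-0.1,0]], "roll": [0,0,0]}}

```text
time_s: 24.2
tcp_pos: [451.2, -305.7, 32.0]
tool_rot: [3.115, 0.369, 0.005]
contact_force: [0.6, -1.4, 0.9]
finger_gap: 88.1
```

```bash
python3 -c "
from st import *
st()"
```

```text
t 24.20 c=127.92 pad=83.87 z=31.96 Fx_t=-1.48 Fz=0.87 M [-0.2 -0.   0. ]
```

Call:
{"fn": "carry_out", "kwargs": {"hand": [1,1,1], "slide": [[0,-0.05,0],[0,-0.08,0],[0,-0.08,0]], "roll": [0,0,0]}}

```text
time_s: 24.58
tcp_pos: [451.0, -304.9, 32.0]
tool_rot: [3.115, 0.369, 0.004]
contact_force: [2.0, -1.6, 0.6]
finger_gap: 88.1
```

```bash
python3 -c "
from st import *
st()"
```

```text
t 24.57 c=128.75 pad=84.69 z=31.95 Fx_t=-2.02 Fz=0.63 M [-0.2  0.   0. ]
```

Call:
{"fn": "carry_out", "kwargs": {"hand": [1,1,1], "slide": [[0,-0.03,0],[0,-0.06,0],[0,-0.06,0]], "roll": [0,0,0]}}

```text
time_s: 24.95
tcp_pos: [450.8, -304.2, 31.9]
tool_rot: [3.115, 0.369, 0.004]
contact_force: [2.0, -2.5, -0.1]
finger_gap: 88.5
```

```bash
python3 -c "
from st import *
st()"
```

```text
t 24.95 c=129.44 pad=85.17 z=31.92 Fx_t=-2.86 Fz=-0.13 M [-0.2  0.   0. ]
```

Call:
{"fn": "carry_out", "kwargs": {"hand": [1,1,1], "slide": [[0,-0.03,0],[0,-0.06,0],[0,-0.06,0]], "roll": [0,0,0]}}

```text
time_s: 25.32
tcp_pos: [450.6, -303.6, 31.9]
tool_rot: [3.116, 0.369, 0.004]
contact_force: [0.7, -0.9, -0.2]
finger_gap: 87.8
```

```bash
python3 -c "
from st import *
st()"
```

```text
t 25.32 c=130.10 pad=86.19 z=31.91 Fx_t=-1.05 Fz=-0.22 M [-0.3  0.   0. ]
```

Call:
{"fn": "carry_out", "kwargs": {"hand": [1,1,1], "slide": [[0,-0.03,0],[0,-0.06,0],[0,-0.06,0]], "roll": [0,0,0]}}

```text
time_s: 25.7
tcp_pos: [450.4, -303.0, 31.9]
tool_rot: [3.116, 0.369, 0.004]
contact_force: [0.5, -1.3, -0.0]
finger_gap: 88.3
```

```bash
python3 -c "
from st import *
st()"
```

```text
t 25.70 c=130.75 pad=86.61 z=31.89 Fx_t=-1.36 Fz=-0.01 M [-0.2  0.  -0. ]
```

Call:
{"fn": "carry_out", "kwargs": {"hand": [1,1,1], "slide": [[0,-0.03,0],[0,-0.06,0],[0,-0.06,0]], "roll": [0,0,0]}}

```text
time_s: 26.08
tcp_pos: [450.3, -302.4, 31.9]
tool_rot: [3.116, 0.369, 0.004]
contact_force: [1.0, -0.6, -0.2]
finger_gap: 88.3
```

```bash
sed -i 's/"M",s\["moment"\])/"M",np.round(s["moment"],3).tolist())/' st.py; python3 -c "
from st import *
st()"
```

```text
t 26.07 c=131.38 pad=87.21 z=31.89 Fx_t=-0.79 Fz=-0.19 M [-0.236, 0.022, 0.085]
```

Call:
{"fn": "carry_out", "kwargs": {"hand": [1,1,1], "slide": [[0,-0.03,0],[0,-0.06,0],[0,-0.06,0]], "roll": [0,0,0]}}

```text
time_s: 26.45
tcp_pos: [450.1, -301.7, 31.9]
tool_rot: [3.116, 0.369, 0.004]
contact_force: [1.1, -1.2, 0.0]
finger_gap: 88.2
```

```bash
python3 -c "
from st import *
st()"
```

```text
t 26.45 c=132.02 pad=87.94 z=31.88 Fx_t=-1.39 Fz=0.04 M [-0.19, 0.049, 0.028]
```

Call:
{"fn": "carry_out", "kwargs": {"hand": [1,1,1], "slide": [[0,-0.03,0],[0,-0.06,0],[0,-0.06,0]], "roll": [0,0,0]}}

```text
time_s: 26.82
tcp_pos: [450.0, -301.1, 31.9]
tool_rot: [3.116, 0.369, 0.004]
contact_force: [1.1, -1.6, 0.5]
finger_gap: 88.1
```

```bash
python3 -c "
from st import *
st()"
```

```text
t 26.82 c=132.66 pad=88.63 z=31.87 Fx_t=-1.82 Fz=0.52 M [-0.154, -0.007, 0.009]
```

Call:
{"fn": "carry_out", "kwargs": {"hand": [1,1,1], "slide": [[0,-0.03,0],[0,-0.06,0],[0,-0.06,0]], "roll": [0,0,0]}}

```text
time_s: 27.2
tcp_pos: [449.9, -300.5, 31.9]
tool_rot: [3.116, 0.369, 0.004]
contact_force: [0.9, -2.4, -0.4]
finger_gap: 88.2
```

```bash
python3 -c "
from st import *
st()"
```

```text
t 27.20 c=133.29 pad=89.21 z=31.88 Fx_t=-2.54 Fz=-0.40 M [-0.212, 0.017, 0.034]
```

Call:
{"fn": "carry_out", "kwargs": {"hand": [1,1,1], "slide": [[0,-0.03,0],[0,-0.06,0],[0,-0.06,0]], "roll": [0,0,0]}}

```text
time_s: 27.58
tcp_pos: [449.7, -299.9, 31.9]
tool_rot: [3.116, 0.369, 0.004]
contact_force: [0.4, -1.1, -0.5]
finger_gap: 88.1
```

```bash
python3 -c "
from st import *
st()"
```

```text
t 27.57 c=133.94 pad=89.89 z=31.86 Fx_t=-1.16 Fz=-0.52 M [-0.195, -0.005, 0.064]
```

Call:
{"fn": "carry_out", "kwargs": {"hand": [1,1,1], "slide": [[0,-0.03,0],[0,-0.06,0],[0,-0.06,0]], "roll": [0,0,0]}}

```text
time_s: 27.95
tcp_pos: [449.6, -299.3, 31.9]
tool_rot: [3.116, 0.369, 0.004]
contact_force: [0.9, -1.2, -0.1]
finger_gap: 87.6
```

```bash
python3 -c "
from st import *
st()
d=snapshot('wrist'); cv2.imwrite('pics/w15.png',d['img'][:,:,::-1])"
```

```text
t 27.95 c=134.56 pad=90.76 z=31.88 Fx_t=-1.41 Fz=-0.07 M [-0.228, 0.04, 0.064]
```

View pics/w15.png

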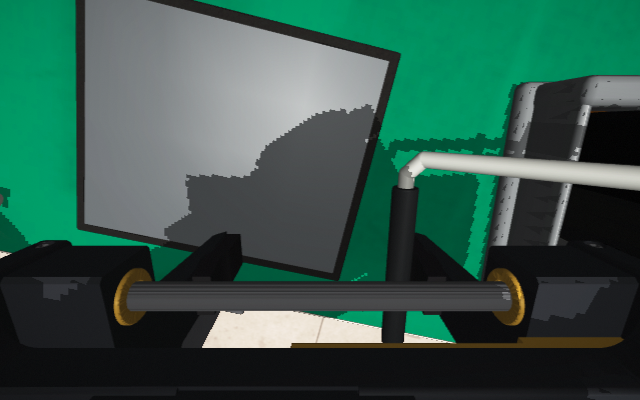

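Call:
{"fn": "carry_out", "kwargs": {"hand": [1,1,1], "slide": [[0,-0.03,0],[0,-0.06,0],[0,-0.06,0]], "roll": [0,0,0]}}

```text
time_s: 28.38
tcp_pos: [449.4, -298.6, 31.9]
tool_rot: [3.116, 0.369, 0.004]
contact_force: [3.0, -1.7, -0.1]
finger_gap: 87.8
```

```bash
python3 -c "
from st import *
st()"
```

```text
t 28.38 c=135.23 pad=91.31 z=31.86 Fx_t=-2.35 Fz=-0.08 M [-0.193, -0.021, 0.03]
```

Call:
{"fn": "carry_out", "kwargs": {"hand": [1,1,1], "slide": [[0,-0.03,0],[0,-0.06,0],[0,-0.06,0]], "roll": [0,0,0]}}

```text
time_s: 28.75
tcp_pos: [449.3, -298.0, 31.8]
tool_rot: [3.116, 0.369, 0.004]
contact_force: [2.1, -2.0, -0.0]
finger_gap: 87.8
```

```bash
python3 -c "
from st import *
st()"
```

```text
t 28.75 c=135.84 pad=91.93 z=31.84 Fx_t=-2.40 Fz=-0.04 M [-0.195, -0.031, 0.007]
```

Call:
{"fn": "carry_out", "kwargs": {"hand": [1,1,1], "slide": [[0,-0.03,0],[0,-0.06,0],[0,-0.06,0]], "roll": [0,0,0]}}

```text
time_s: 29.12
tcp_pos: [449.1, -297.4, 31.8]
tool_rot: [3.116, 0.369, 0.004]
contact_force: [0.6, -1.4, -0.3]
finger_gap: 88.2
```

```bash
python3 -c "
from st import *
st()"
```

```text
t 29.12 c=136.47 pad=92.37 z=31.84 Fx_t=-1.48 Fz=-0.33 M [-0.177, -0.029, 0.038]
```

Call:
{"fn": "carry_out", "kwargs": {"hand": [1,1,1], "slide": [[0,-0.03,0],[0,-0.06,0],[0,-0.06,0]], "roll": [0,0,0]}}

```text
time_s: 29.5
tcp_pos: [448.9, -296.8, 31.8]
tool_rot: [3.116, 0.369, 0.004]
contact_force: [1.5, -2.0, 0.5]
finger_gap: 87.8
```

```bash
python3 -c "
from st import *
st()"
```

```text
t 29.50 c=137.10 pad=93.20 z=31.84 Fx_t=-2.31 Fz=0.48 M [-0.212, 0.004, 0.075]
```

Call:
{"fn": "carry_out", "kwargs": {"hand": [1,1,1], "slide": [[0,-0.03,0],[0,-0.06,0],[0,-0.06,0]], "roll": [0,0,0]}}

```text
time_s: 29.88
tcp_pos: [448.8, -296.2, 31.9]
tool_rot: [3.116, 0.369, 0.004]
contact_force: [1.1, -2.0, 0.6]
finger_gap: 88.3
```

```bash
python3 -c "
from st import *
st()
d=snapshot('scene'); cv2.imwrite('pics/s16.png',cv2.resize(d['img'][200:330,270:440,::-1],None,fx=4,fy=4))"
```

```text
t 29.88 c=137.67 pad=93.54 z=31.86 Fx_t=-2.23 Fz=0.62 M [-0.289, -0.047, 0.021]
```

View pics/s16.png

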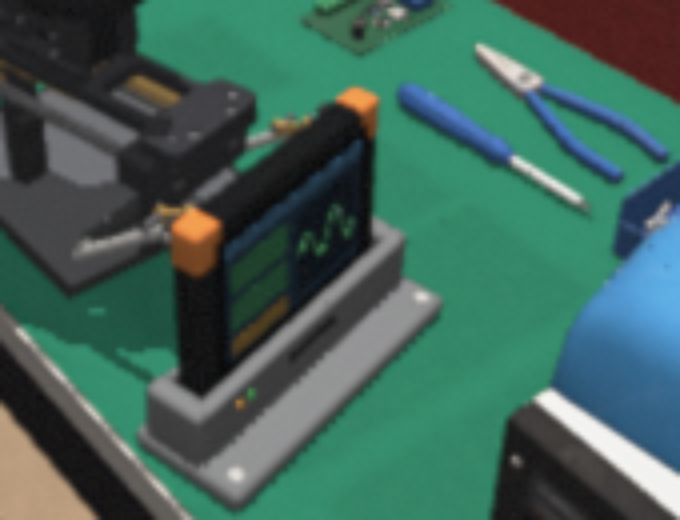

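Call:
{"fn": "carry_out", "kwargs": {"hand": [1,1,1], "slide": [[0,-0.03,0],[0,-0.06,0],[0,-0.06,0]], "roll": [0,0,0]}}

```text
time_s: 30.3
tcp_pos: [448.7, -295.8, 31.9]
tool_rot: [3.116, 0.369, 0.004]
contact_force: [3.5, -2.6, 0.1]
finger_gap: 87.9
```

```bash
python3 -c "
from st import *
st()"
```

```text
t 30.30 c=138.17 pad=94.22 z=31.91 Fx_t=-3.35 Fz=0.08 M [-0.37, -0.087, -0.005]
```

Call:
{"fn": "carry_out", "kwargs": {"hand": [1,1,1], "slide": [[0,-0.03,0],[0,-0.06,0],[0,-0.06,0]], "roll": [0,0,0]}}

```text
time_s: 30.68
tcp_pos: [448.6, -295.2, 31.9]
tool_rot: [3.116, 0.369, 0.004]
contact_force: [2.4, -3.5, -0.4]
finger_gap: 88.4
```

```bash
python3 -c "
from st import *
st()"
```

```text
t 30.68 c=138.69 pad=94.48 z=31.94 Fx_t=-3.97 Fz=-0.37 M [-0.441, -0.085, 0.033]
```

Call:
{"fn": "carry_out", "kwargs": {"hand": [1,1,1], "slide": [[0,-0.04,0],[0,-0.07,0],[0,-0.07,0]], "roll": [0,0,0]}}

```text
time_s: 31.05
tcp_pos: [448.6, -294.8, 32.0]
tool_rot: [3.115, 0.369, 0.005]
contact_force: [1.5, -4.6, -0.2]
finger_gap: 88.2
```

```bash
python3 -c "
from st import *
st()"
```

```text
t 31.05 c=139.16 pad=95.08 z=32.04 Fx_t=-4.77 Fz=-0.20 M [-0.619, -0.092, 0.08]
```

Call:
{"fn": "carry_out", "kwargs": {"hand": [1,1,1], "slide": [[0,-0.04,0],[0,-0.06,0],[0,-0.06,0]], "roll": [0,0,0]}}

```text
time_s: 31.42
tcp_pos: [448.5, -294.5, 32.2]
tool_rot: [3.114, 0.369, 0.005]
contact_force: [1.3, -6.4, -0.4]
finger_gap: 88.1
```

```bash
python3 -c "
from st import *
st()"
```

```text
t 31.43 c=139.39 pad=95.32 z=32.16 Fx_t=-6.54 Fz=-0.38 M [-0.727, -0.143, 0.026]
```

Call:
{"fn": "carry_out", "kwargs": {"hand": [1,1,1,1], "slide": [[0,-0.02,0],[0,-0.04,0],[0,-0.04,0],[0,-0.04,0]], "roll": [0,0,0,0]}}

```text
time_s: 31.92
tcp_pos: [448.6, -294.5, 32.3]
tool_rot: [3.113, 0.369, 0.006]
contact_force: [3.1, -5.9, -0.0]
finger_gap: 87.8
```

```bash
python3 -c "
from st import *
st()"
```

```text
t 31.93 c=139.42 pad=95.52 z=32.30 Fx_t=-6.49 Fz=-0.02 M [-0.711, -0.12, 0.025]
```

Call:
{"fn": "carry_out", "kwargs": {"hand": [1,1,1,1], "slide": [[0,-0.04,0],[0,-0.07,0],[0,-0.07,0],[0,-0.07,0]], "roll": [0,0,0,0]}}

```text
time_s: 32.42
tcp_pos: [448.5, -294.3, 32.4]
tool_rot: [3.112, 0.368, 0.006]
contact_force: [3.2, -5.4, -0.8]
finger_gap: 88.2
```

```bash
python3 -c "
from st import *
st()"
```

```text
t 32.42 c=139.61 pad=95.53 z=32.43 Fx_t=-6.05 Fz=-0.81 M [-0.923, -0.137, 0.053]
```

Call:
{"fn": "carry_out", "kwargs": {"hand": [1,1,1,1], "slide": [[0,-0.06,0],[0,-0.06,0],[0,-0.06,0],[0,-0.06,0]], "roll": [0,0,0,0]}}

```text
time_s: 32.92
tcp_pos: [448.5, -294.2, 32.6]
tool_rot: [3.111, 0.368, 0.007]
contact_force: [2.3, -6.3, 0.4]
finger_gap: 88.4
```

```bash
python3 -c "
from st import *
st()
d=snapshot('scene'); cv2.imwrite('pics/s17.png',cv2.resize(d['img'][200:330,270:440,::-1],None,fx=4,fy=4))"
```

```text
t 32.92 c=139.71 pad=95.49 z=32.57 Fx_t=-6.62 Fz=0.44 M [-0.879, -0.144, 0.005]
```

View pics/s17.png

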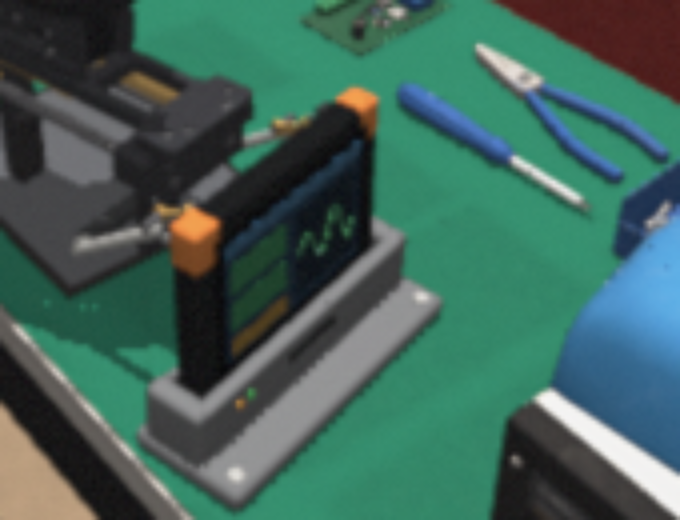

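Call:
{"fn": "carry_out", "kwargs": {"hand": [1,1,1,1,1], "slide": [[0,-0.06,0],[0,-0.1,0],[0,-0.1,0],[0,-0.1,0],[0,-0.1,0]], "roll": [0,0,0,0,0]}}

```text
time_s: 33.6
tcp_pos: [448.5, -294.0, 32.8]
tool_rot: [3.11, 0.368, 0.008]
contact_force: [1.5, -7.1, -1.7]
finger_gap: 88.0
```

```bash
python3 -c "
from st import *
st()"
```

```text
t 33.60 c=139.96 pad=95.97 z=32.80 Fx_t=-7.20 Fz=-1.72 M [-1.0, -0.161, 0.032]
```

Call:
{"fn": "carry_out", "kwargs": {"hand": [1,1,1,1,1,1,1,1,1], "slide": [[0,0.5,0],[0,1.2,0],[0,1.6,-1],[0,1.6,-5],[0,1.6,-10],[0,1.6,-15],[0,1.6,-17.5],[0,5,-17.5],[0,8,-17.5]], "roll": [0,0,0,0,0,0,0,0,0]}}

```text
time_s: 34.72
tcp_pos: [466.2, -370.8, 209.8]
tool_rot: [3.109, 0.368, 0.009]
contact_force: [0.3, 0.2, -0.7]
finger_gap: 88.2
```

```bash
python3 -c "
from st import *
st(); go([480.4,-430.7,105],-76.5)
d=snapshot('wrist'); cv2.imwrite('pics/w18.png',d['img'][:,:,::-1])"
```

```text
t 34.73 c=61.08 pad=16.98 z=209.78 Fx_t=0.08 Fz=-0.69 M [-0.04, 0.18, 0.016]
slide [-0.1  6.  10.5] roll -0.0 | now [ 466.2 -370.9  209.8] yaw -76.5 tilt 0.7 t 34.73 F [ 0.3  0.2 -0.7] gap 88.2 j [-0.9  0.5  1.3 -0.   1.3  0.5]
```

View pics/w18.png

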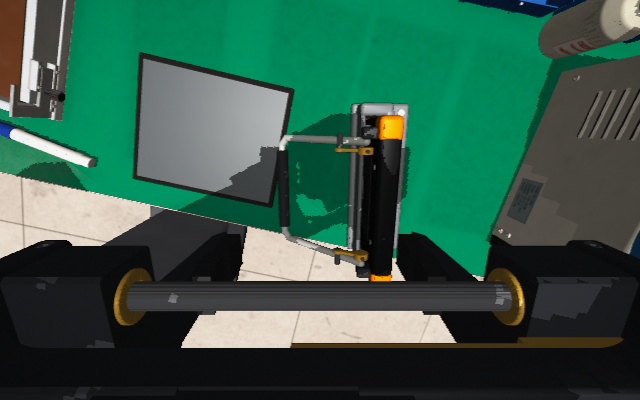

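Call:
{"fn": "carry_out", "kwargs": {"hand": [1,1,1,1,1,1,1,1,1], "slide": [[-0.1,3,0],[-0.1,6,0],[-0.1,6,0],[-0.1,6,3],[-0.1,6,6],[-0.1,6,9],[-0.1,6,10.5],[-0.1,6,10.5],[-0.1,6,10.5]], "roll": [0,0,0,0,0,0,0,0,0]}}

```text
time_s: 35.9
tcp_pos: [480.2, -433.8, 106.3]
tool_rot: [3.107, 0.365, 0.01]
contact_force: [-0.7, 0.7, 0.6]
finger_gap: 87.8
```

```bash
python3 -c "
from st import *
st(); go([480.4,-430.7,105],-76.5); print(yawy()[1][:,2]*1000)
d=snapshot('wrist'); cv2.imwrite('pics/w19.png',d['img'][:,:,::-1])"
```

```text
t 35.90 c=-3.38 pad=-47.28 z=106.34 Fx_t=0.84 Fz=0.58 M [-0.041, 0.163, -0.006]
slide [ 0.1 -0.3  0.1] roll -0.0018 | now [ 480.2 -433.8  106.3] yaw -76.6 tilt 0.86 t 35.9 F [-0.7  0.7  0.6] gap 87.81 j [-0.9  0.7  1.3 -0.   1.2  0.4]
[   8.2  -12.5 -999.9]
```

View pics/w19.png

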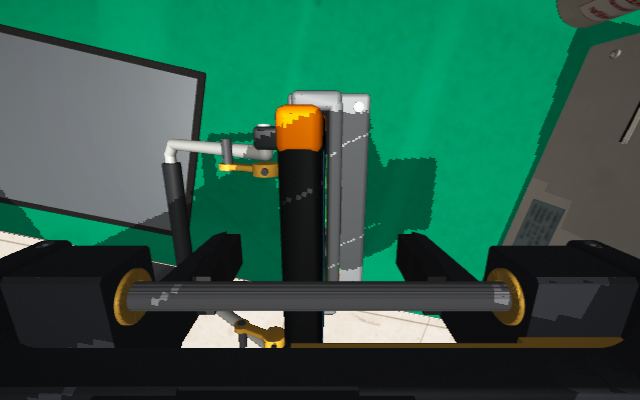

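Call:
{"fn": "carry_out", "kwargs": {"hand": [0,-0.4,-0.5,-0.5,-1,-1,-1,-1,-1], "slide": [[0.1,-0.5,0.1],[0.1,-0.5,0.1],[0.1,-0.5,0.1],[0.1,-0.5,0.1],[0.1,-0.5,0.1],[0.1,-0.5,0.1],[0.1,-0.5,0.1],[0.1,-0.5,0.1],[0.1,-0.5,0.1]], "roll": [0,0,0,0,0,0,0,0,0]}}

```text
time_s: 37.08
tcp_pos: [480.1, -428.9, 105.2]
tool_rot: [3.106, 0.365, 0.011]
contact_force: [0.2, -1.3, -1.6]
finger_gap: 18.2
```

```bash
python3 -c "
from st import *
st(); go([480.4,-430.7,105],-76.5); print(yawy()[1][:,2]*1000)"
```

```text
t 37.08 c=1.41 pad=-7.67 z=105.21 Fx_t=-1.31 Fz=-1.60 M [-0.26, 0.056, -0.002]
slide [-0.   0.2  0. ] roll -0.0019 | now [ 480.1 -428.9  105.2] yaw -76.61 tilt 0.88 t 37.08 F [ 0.2 -1.3 -1.6] gap 18.16 j [-0.9  0.7  1.3 -0.   1.2  0.4]
[   8.4  -12.9 -999.9]
```

Call:
{"fn": "carry_out", "kwargs": {"hand": [-1,-1,-1,-1,-1,-1], "slide": [[0,0,-1],[0,0,-2.5],[0,0,-4.5],[0,0,-6.5],[0,0,-8],[0,0,-8]], "roll": [0,0,0,0,0,0]}}

```text
time_s: 37.83
tcp_pos: [479.6, -428.0, 186.5]
tool_rot: [3.105, 0.365, 0.012]
contact_force: [-0.3, -0.4, -6.9]
finger_gap: 17.6
```

```bash
python3 -c "
from st import *
st(); go([443.9,-230.9,185],-179.2)"
```

```text
t 37.83 c=2.34 pad=-6.46 z=186.51 Fx_t=-0.30 Fz=-6.88 M [-0.099, 0.118, -0.008]
slide [  1.1 -20.   -0.2] roll 1.7906 | now [ 479.6 -428.   186.5] yaw -76.61 tilt 1.0 t 37.83 F [-0.3 -0.4 -6.9] gap 17.6 j [-0.9  0.6  1.2 -0.   1.3  0.4]
```

Call:
{"fn": "carry_out", "kwargs": {"hand": [-1,-1,-1,-1,-1,-1,-1,-1,-1,-1,-1,-1], "slide": [[0,-1.5,0],[0,-3,0],[0,-5,0],[0.2,-7,0],[0.4,-9,0],[0.6,-11,0],[0.8,-13,0],[1,-15,0],[1.1,-17,0],[1.1,-19,0],[1.1,-20,0],[1.1,-20,0]], "roll": [0.15,0.3,0.45,0.6,0.75,0.9,1.05,1.2,1.35,1.5,1.65,1.79]}}

```text
time_s: 39.33
tcp_pos: [443.5, -229.9, 182.8]
tool_rot: [2.231, -2.207, 0.024]
contact_force: [0.2, 0.0, -7.1]
finger_gap: 17.5
```

```bash
python3 -c "
from st import *
go([443.9,-230.9,110],-179.2); print(yawy()[1]*1000)
d=snapshot('wrist'); cv2.imwrite('pics/w20.png',d['img'][:,:,::-1])
d=snapshot('scene'); cv2.imwrite('pics/s20.png',d['img'][:,:,::-1])
"
```

```text
slide [0.  0.  7.3] roll -0.0033 | now [ 443.5 -229.9  182.8] yaw -179.39 tilt 0.9 t 39.33 F [ 0.2  0.  -7.1] gap 17.55 j [-0.7  0.3  1.7 -0.   1.2  2.4]
[[  10.6 -999.9    8.5]
 [-999.9  -10.7  -13.2]
 [  13.3   -8.3 -999.9]]
```

View pics/w20.png

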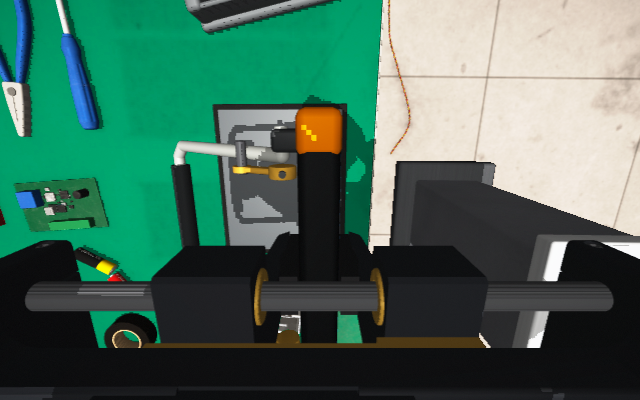

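View pics/s20.png

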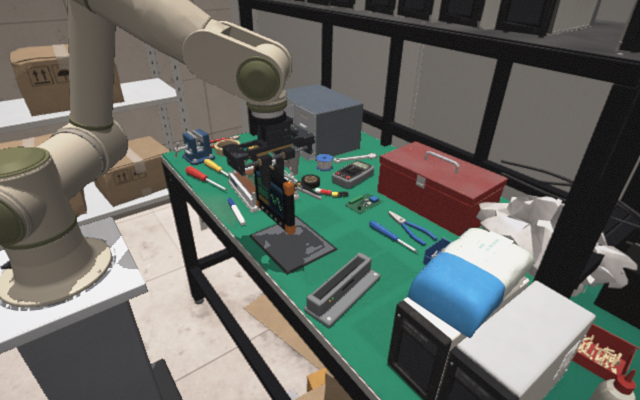

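```bash
python3 -c "
from st import *
d=snapshot('wrist')
for p,z in [((214,105),3),((347,104),3),((340,250),3),((181,167),150),((297,150),216),((342,150),216)]: print(onz(d,*p,z))
"
```

```text
[ 562.3 -317.7    3. ]
[ 415.  -320.9    3. ]
[ 416.7 -146.1    3. ]
[ 532.9 -269.9  150. ]
[ 452.4 -287.3  216. ]
[ 434.4 -287.5  216. ]
```

Call:
{"fn": "carry_out", "kwargs": {"hand": [-1,-1,-1,-1,-1,-1], "slide": [[0,0,2],[0,0,4],[0,0,5.5],[0,0,6.8],[0,0,7.3],[0,0,7.3]], "roll": [0,0,0,0,0,0]}}

```text
time_s: 40.22
tcp_pos: [444.5, -231.8, 109.9]
tool_rot: [2.238, -2.2, 0.025]
contact_force: [0.8, 0.6, -6.4]
finger_gap: 17.8
```

```bash
python3 -c "
from st import *
go([443.9,-230.9,94],-179.2)"
```

```text
slide [-0.1  0.1  1.6] roll 0.0034 | now [ 444.5 -231.8  109.9] yaw -179.0 tilt 0.94 t 40.23 F [ 0.8  0.6 -6.4] gap 17.82 j [-0.7  0.4  1.7 -0.   1.   2.4]
```

Call:
{"fn": "carry_out", "kwargs": {"hand": [-1,-1,-1,-1,-1], "slide": [[0,0.1,0.5],[0,0.1,1.0],[0,0.1,1.3],[0,0.1,1.35],[0,0.1,1.35]], "roll": [0,0,0,0,0]}}

```text
time_s: 40.85
tcp_pos: [443.7, -232.0, 96.5]
tool_rot: [2.238, -2.199, 0.025]
contact_force: [0.8, -0.2, -8.1]
finger_gap: 17.4
```

```bash
python3 -c "
from st import *
go([443.9,-230.9,94],-179.2)"
```

```text
slide [-0.1 -0.   0.2] roll 0.0035 | now [ 443.7 -232.    96.5] yaw -179.0 tilt 0.95 t 40.85 F [ 0.8 -0.2 -8.1] gap 17.37 j [-0.7  0.4  1.8 -0.   0.9  2.4]
```

Call:
{"fn": "carry_out", "kwargs": {"hand": [-1,-1,-1,-1], "slide": [[0,0,0.05],[0,0,0.1],[0,0,0.1],[0,0,0.1]], "roll": [0,0,0,0]}}

```text
time_s: 41.35
tcp_pos: [443.7, -232.0, 95.5]
tool_rot: [2.238, -2.199, 0.025]
contact_force: [0.5, 0.1, -7.3]
finger_gap: 17.8
```

```bash
python3 -c "
from st import *
go([443.9,-230.9,94],-179.2)"
```

```text
slide [-0.1 -0.   0.1] roll 0.0035 | now [ 443.6 -232.    95.5] yaw -179.0 tilt 0.94 t 41.35 F [ 0.5  0.1 -7.3] gap 17.81 j [-0.7  0.4  1.8 -0.   0.9  2.4]
```

Call:
{"fn": "carry_out", "kwargs": {"hand": [-1,-1,-1,-1], "slide": [[0,0,0.04],[0,0,0.08],[0,0,0.08],[0,0,0.08]], "roll": [0,0,0,0]}}

```text
time_s: 41.85
tcp_pos: [443.7, -232.1, 94.7]
tool_rot: [2.238, -2.2, 0.025]
contact_force: [0.3, 1.0, -7.4]
finger_gap: 17.8
```

```bash
python3 -c "
from st import *
go([443.9,-230.9,94],-179.2)"
```

```text
slide [-0.1 -0.   0.1] roll 0.0034 | now [ 443.7 -232.1   94.7] yaw -179.0 tilt 0.95 t 41.85 F [ 0.3  1.  -7.4] gap 17.84 j [-0.7  0.4  1.8 -0.   0.9  2.4]
```

Call:
{"fn": "carry_out", "kwargs": {"hand": [-1,-1,-1], "slide": [[0,0,0.03],[0,0,0.06],[0,0,0.06]], "roll": [0,0,0]}}

```text
time_s: 42.22
tcp_pos: [443.8, -232.4, 94.4]
tool_rot: [2.238, -2.199, 0.027]
contact_force: [-1.3, -1.5, -2.5]
finger_gap: 18.0
```

```bash
python3 -c "
from st import *
go([443.9,-230.9,94],-179.2)"
```

```text
slide [-0.1 -0.   0. ] roll 0.0035 | now [ 443.8 -232.4   94.4] yaw -179.0 tilt 1.0 t 42.23 F [-1.3 -1.6 -2.5] gap 18.02 j [-0.7  0.4  1.8 -0.   0.9  2.4]
```

Call:
{"fn": "carry_out", "kwargs": {"hand": [-0.5,-0.4,-0.32,-0.32,-0.32], "slide": [[0,0,0],[0,0,0],[0,0,0],[0,0,0],[0,0,0]], "roll": [0,0,0,0,0]}}

```text
time_s: 42.85
tcp_pos: [443.9, -232.4, 94.4]
tool_rot: [2.238, -2.199, 0.027]
contact_force: [-0.1, 0.7, 0.3]
finger_gap: 29.9
```

```bash
python3 -c "
from st import *
go([443.9,-230.9,94],-179.2)
d=snapshot('wrist'); cv2.imwrite('pics/w21.png',d['img'][:,:,::-1])
d=snapshot('scene'); cv2.imwrite('pics/s21.png',cv2.resize(d['img'][150:290,200:370,::-1],None,fx=4,fy=4))
"
```

```text
slide [-0.1 -0.   0. ] roll 0.0035 | now [ 443.9 -232.4   94.4] yaw -179.0 tilt 1.0 t 42.85 F [-0.1  0.7  0.3] gap 29.91 j [-0.7  0.4  1.8 -0.   0.9  2.4]
```

View pics/w21.png

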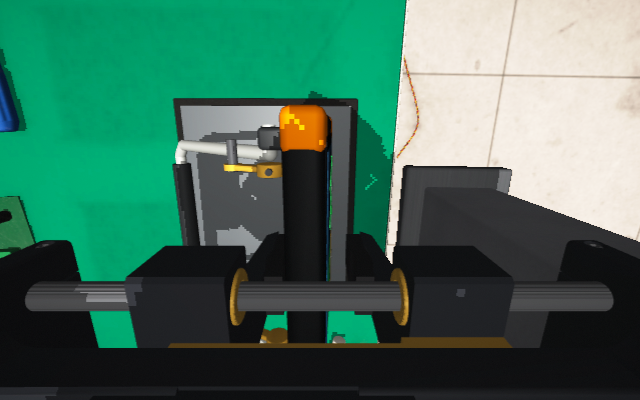

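View pics/s21.png

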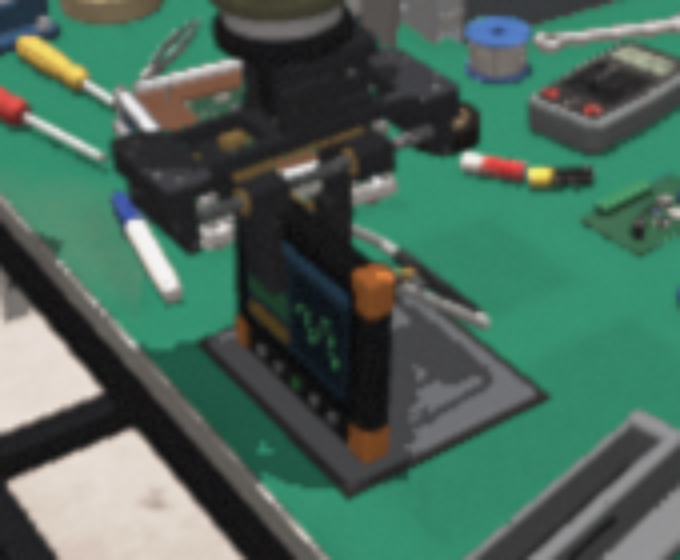

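Call:
{"fn": "carry_out", "kwargs": {"hand": [-0.28,-0.22,-0.16,-0.1,-0.04,0.05,0.05,0.05], "slide": [[0,0.15,0],[0,0.3,0],[0,0.45,0],[0,0.6,0],[0,0.75,0],[0,0.8,0],[0,0.8,0],[0,0.8,0]], "roll": [0,0,0,0,0,0,0,0]}}

```text
time_s: 43.95
tcp_pos: [435.9, -232.5, 94.4]
tool_rot: [2.238, -2.199, 0.027]
contact_force: [0.6, 0.2, 0.5]
finger_gap: 46.4
```

Call:
{"fn": "carry_out", "kwargs": {"hand": [0.05,0.05,0.05,0.05,0.05,0.05,0.05,0.05,0.05,0.05], "slide": [[0,-0.3,0],[0,-0.6,0],[0,-0.9,0],[0,-1.2,0],[0,-1.5,0],[0,-1.8,0],[0,-2.1,0],[0,-2.4,0],[0,-2.5,0],[0,-2.5,0]], "roll": [0,0,0,0,0,0,0,0,0,0]}}

```text
time_s: 45.2
tcp_pos: [460.9, -232.1, 94.5]
tool_rot: [2.238, -2.199, 0.027]
contact_force: [0.3, 1.1, 0.8]
finger_gap: 46.0
```

```bash
python3 -c "
from st import *
go([443.9,-230.9,94],-179.2)
d=snapshot('wrist'); cv2.imwrite('pics/w22.png',d['img'][:,:,::-1])
d=snapshot('scene'); cv2.imwrite('pics/s22.png',cv2.resize(d['img'][150:290,200:370,::-1],None,fx=4,fy=4))
"
```

```text
slide [-0.1  1.7  0. ] roll 0.0036 | now [ 460.9 -232.1   94.5] yaw -179.0 tilt 1.0 t 45.2 F [0.3 1.1 0.8] gap 46.04 j [-0.7  0.5  1.7 -0.   1.   2.4]
```

View pics/w22.png

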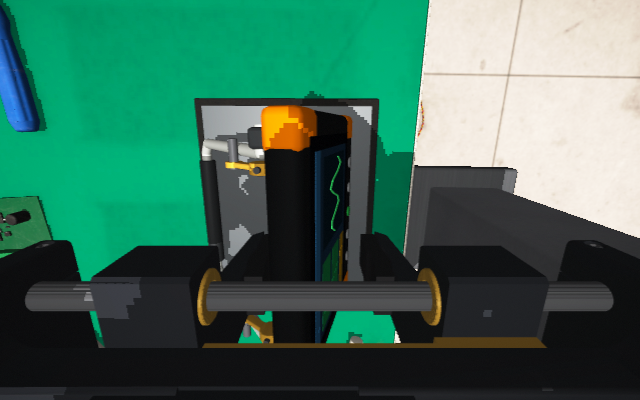

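View pics/s22.png

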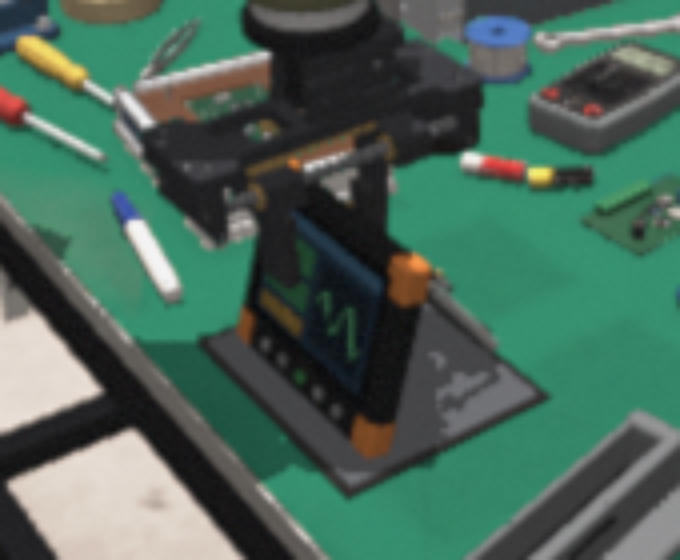

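Call:
{"fn": "carry_out", "kwargs": {"hand": [0.05,0.05,0.05,0.05,0.05,0.05,0.05,0.05,0.05,0.05,0.05], "slide": [[0,-0.3,0],[0,-0.6,0],[0,-0.9,0],[0,-1.2,0],[0,-1.5,0],[0,-1.75,0],[0,-2.0,0],[0,-2.25,0],[0,-2.5,0],[0,-2.75,0],[0,-2.75,0]], "roll": [0,0,0,0,0,0,0,0,0,0,0]}}

```text
time_s: 46.68
tcp_pos: [488.5, -231.6, 94.8]
tool_rot: [2.238, -2.199, 0.027]
contact_force: [0.9, 0.6, 0.6]
finger_gap: 46.1
```

```bash
python3 -c "
from st import *
go([443.9,-230.9,94],-179.2)
d=snapshot('wrist'); cv2.imwrite('pics/w23.png',d['img'][:,:,::-1])
d=snapshot('scene'); cv2.imwrite('pics/s23.png',cv2.resize(d['img'][150:290,200:370,::-1],None,fx=4,fy=4))
"
```

```text
slide [-0.1  4.5  0. ] roll 0.0036 | now [ 488.5 -231.6   94.8] yaw -178.99 tilt 1.01 t 46.67 F [0.9 0.6 0.6] gap 46.14 j [-0.7  0.5  1.6 -0.   1.   2.5]
```

View pics/w23.png

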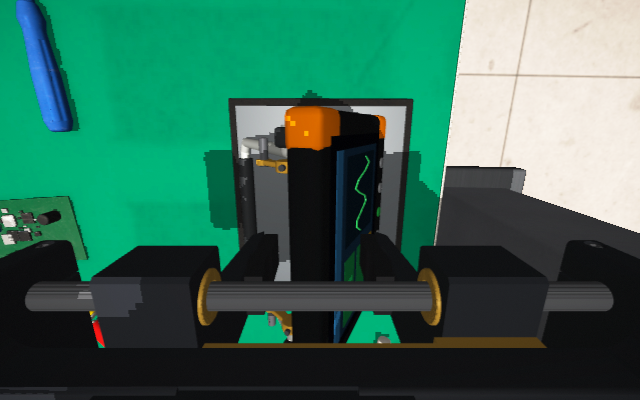

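View pics/s23.png

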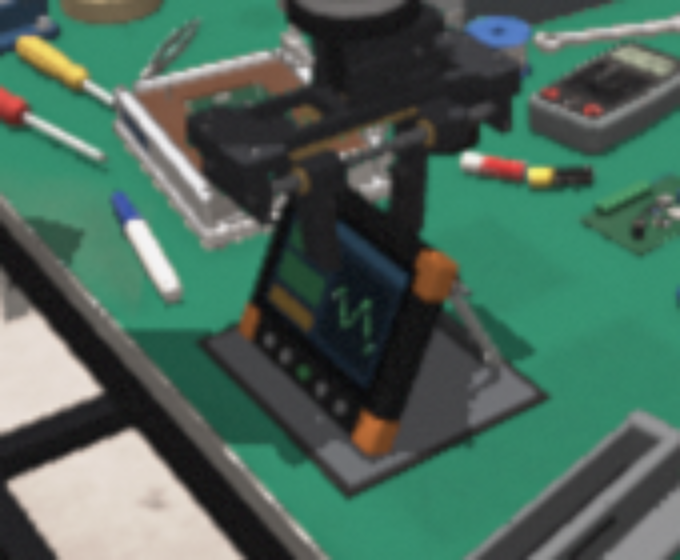

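Call:
{"fn": "carry_out", "kwargs": {"hand": [0.05,0.05,0.05,0.05,0.05,0.05,0.05,0.05], "slide": [[0,0,-1],[0,0,-2],[0,0,-3.5],[0,0,-6],[0,0,-9],[0,0,-12],[0,0,-15],[0,0,-15]], "roll": [0,0,0,0,0,0,0,0]}}

```text
time_s: 47.78
tcp_pos: [487.5, -229.8, 247.5]
tool_rot: [2.238, -2.2, 0.035]
contact_force: [0.8, -0.4, -0.6]
finger_gap: 46.4
```

```bash
python3 -c "
from st import *
go([443.9,-230.9,94],-179.2)
d=snapshot('wrist'); cv2.imwrite('pics/w24.png',d['img'][:,:,::-1]); np.save('w24T.npy',d['T'])
d=snapshot('scene'); cv2.imwrite('pics/s24.png',cv2.resize(d['img'][150:290,200:370,::-1],None,fx=4,fy=4))
"
```

```text
slide [-0.2  4.6 15.3] roll 0.0037 | now [ 487.4 -229.8  247.5] yaw -178.99 tilt 1.27 t 47.77 F [ 0.8 -0.4 -0.6] gap 46.37 j [-0.7  0.3  1.5 -0.   1.3  2.5]
```

View pics/w24.png

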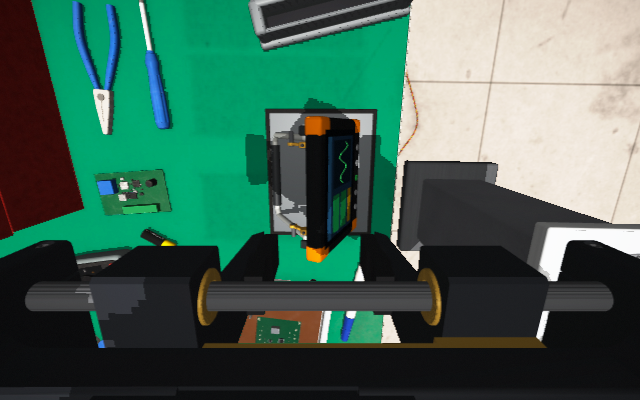

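View pics/s24.png

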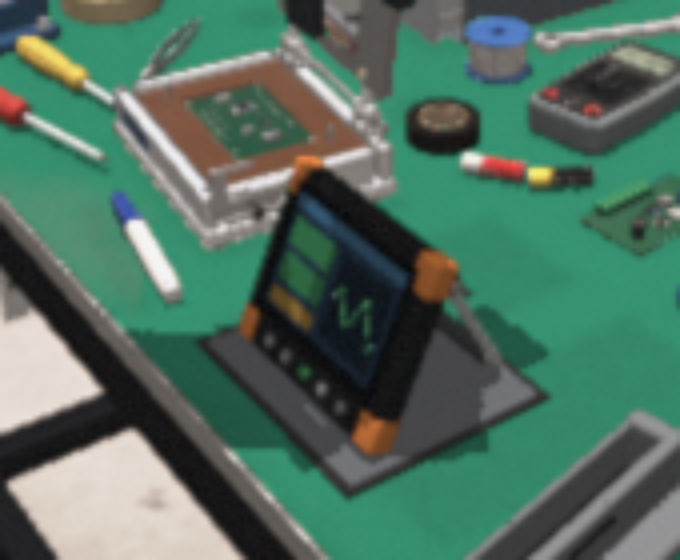

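```bash
python3 -c "
from st import *
d=snapshot('wrist'); cv2.imwrite('pics/w25.png',cv2.resize(d['img'][95:275,250:390,::-1],None,fx=4.2,fy=3.3*4.2/4.2*1.0,interpolation=cv2.INTER_CUBIC))
d=snapshot('scene'); cv2.imwrite('pics/s25.png',cv2.resize(d['img'][180:275,240:350,::-1],None,fx=6,fy=6,interpolation=cv2.INTER_CUBIC))
"
```

```text
(no output)
```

View pics/w25.png

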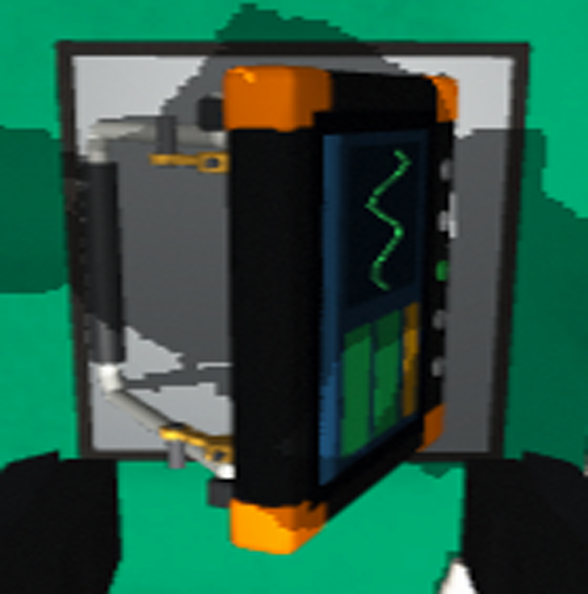

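View pics/s25.png

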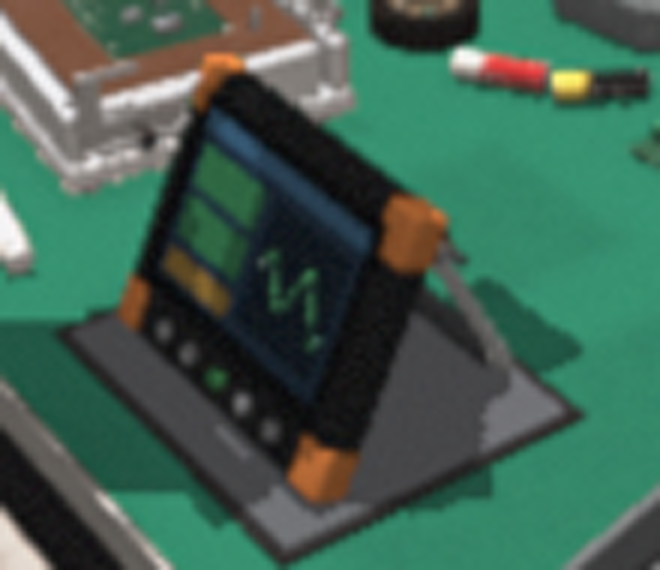

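```bash
python3 -c "
from st import *
d=snapshot('wrist'); q=lambda u,v:(250+u/4.2,95+v/3.3)
for n,p,z in [('roll1',(105,163),9),('roll2',(107,360),9),('botfront far',(456,95),10.6),('botfront near',(443,442),10.6),('topback far',(224,85),116),('topback near',(231,540),116),('topfr far',(330,80),124),('matFR',(528,46),3),('matFL',(57,44),3),('matNL',(80,458),3),('matNR',(500,455),3)]: print(n,onz(d,*q(*p),z))
go([480,-230,300])
"
```

```text
roll1 [ 547.2 -270.7    9. ]
roll2 [ 548.3 -187.8    9. ]
botfront far [ 437.2 -299.3   10.6]
botfront near [ 433.7 -153.5   10.6]
topback far [ 502.9 -299.9  116. ]
topback near [ 500.4 -157.8  116. ]
topfr far [ 479.3 -301.6  124. ]
matFR [ 414.8 -318.6    3. ]
matFL [ 562.3 -316.7    3. ]
matNL [ 559.8 -140.3    3. ]
matNR [ 412.4 -144.9    3. ]
slide [ 0.1  0.6 -5.6] roll 0 | now [ 486.6 -229.2  243.8] yaw -179.0 tilt 0.89 t 48.02 F [-0.2  0.5 -0.1] gap 46.29 j [-0.7  0.3  1.5 -0.   1.3  2.5]
```

```bash
python3 -c "
from cell import *
print(job_done()); print(get_state()['time_s'])"
```

```text
the job is handed in; nothing more can be done
None
the job is handed in; nothing more can be done
```

The terminal is standing on the mat, leaning back on its fully swung-out leg. I handed the job in at about 48 s; no verdict is reported.

**One departure from the task order.** The tool could only point straight down, so the gripper body blocked the fingers from reaching the leg while the terminal was docked. I first lifted the terminal out and used the dock's rear lip to open the leg from about 20° to about 35°. I then put it back in the dock. The whole swing to the stop, and the press against it, were done there.

**Finding the stop.** One finger pushed the foot roller outward in small steps at about 1–2 N. The resistance then climbed clearly and I held it at about 6.5–8.5 N horizontally, which is roughly 3–4 N along the swing. The force readings had about 1 N of noise. The direct force gave 6–7 N while the moment gave about 8.5 N, but both readings are under the 12 N limit. I could not measure the 8 N on the stop pins directly, so I worked it out from these readings.

**Putting it down.** The terminal touched the mat upright at about 5 N. I then let it lean back onto one finger and lowered it onto its foot, with no force spikes in the readings taken after each move.

**Last checks, from the wrist camera:**

| Check | Measured |
|---|---|
| Lean | about 24° |
| Middle of footprint from mat centre | within about 1 mm front to back, 1–4 mm sideways |
| Squareness | within about 1–2° |
| Screen | towards the robot |
| Foot roller | resting on the mat, about 96 mm behind the lower edge |

The robot was clear of everything. The pen and tape were never touched and look undisturbed in the final picture, though I did not measure their positions.

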